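# Unclamp a tilted mixing drum and set its lid aside

## Task

Open the tilted mixing drum: swing its two cam arms outward and down, one after the other and well clear of the lid, while the lid stays seated, then lift the loose lid off by its knob and set it aside level, knob up, in the middle of the round support stand. The height of the support differs from day to day, so lower the lid gently until you feel it rest before you let go (do not drop it or press it down hard), and leave the cam arms down and the vials, beaker and wash bottle where they stand.

Things in the scene. Friction and masses are not known exactly. Their poses are not given: they have to be found in the camera images.
- mixer: Fixed mixer stand. Origin on the bench; z up, -x its front; turned up to 17 degrees. Grey base plate x -65..125, y -85..85 mm. On it an open steel drum, 104 mm outside diameter, 110 mm long, leaning 30 degrees towards -x: the axis out of the mouth points along (-0.5, 0, 0.866) in this frame.
- mouth (a point): Centre of the drum's rim, at (-15, 0, 145) mm in the mixer's frame; axes as mixer (not tilted).
- canopy (a point): Middle of the front lower edge of the fixed flat canopy over the drum, 295 mm above the bench, axes as mixer. From there the canopy runs 165 mm back (+x) and 90 mm to either side, 22 mm thick. The edge is straight above the lid's knob: a vertical gripper does not fit; come from the front, tool tilted about 30 degrees along the drum's axis.
- lid: Loose round steel lid, 0.2 to 0.4 kg. Origin: centre of the flange's underside, which sits on the rim; z along its axis, out through the knob. Flange 112 mm diameter, z 0..8 mm; plug below 87 mm diameter, z -14..0, loose in the 94 mm mouth: draw it out along the drum's axis 20 mm or more. Knob: neck 20 mm diameter z 8..18, head 34 mm diameter z 18..46. On a flat surface it stands on its plug.
- knob (a point): Middle of the black knob's head, 32 mm above the lid's origin along the lid's z; axes are the lid's.
- cam_left (a joint): Cam arm on the mixer's +y side, rad. 0 (starts 0 to 0.2): parallel to the drum's axis, its nose over the lid's edge. Grows as it swings outward (+y of the mixer) and down; 1.57 = straight out sideways, stop at 2.0; open means beyond 1.3. Stiff hinge: about 2 N at the end moves it, and it stays where left. Steel bar 18 mm wide, 8 mm thick.
- cam_right (a joint): The same on the mixer's -y side: grows as it swings outward to -y of the mixer and down.
- left_hinge (a point): Centre of the left arm's hinge: 66 mm to +y from the drum's axis, 10 mm below the rim along that axis; axes as mixer. The hinge line lies in the mixer's x-z plane, at right angles to the drum's axis.
- right_hinge (a point): The same for the right arm, 66 mm to -y.
- left_tip (a point): Middle of the black cross bar (30 mm long, 15 mm thick, parallel to the hinge line) at the end of the left cam arm, 93 mm from its hinge.
- right_tip (a point): Middle of the same cross bar at the end of the right cam arm.
- rest: Fixed support stand: round base of 124 mm, a pillar, and on it a level round plate of 132 mm diameter with a soft black rubber pad of 124 mm on it. Origin: centre of the base's underside on the bench, under the plate's centre. The pad's top stands 80 to 130 mm above the bench, different every time and not reported: feel for it. The pad yields about 1 mm for 2.5 N, 9 mm at most.
- vial_1: Standing white-capped vial, 25 mm diameter, 56 mm high, origin under it. Bystander, between mixer and support.
- vial_2: Another such vial. Bystander.
- beaker: Plastic beaker, 69 mm wide, 83 mm high, origin under it. Bystander.
- wash_bottle: Squeeze bottle, 65 mm wide, 209 mm high, origin under it. Bystander.
Not all that is in view belongs to the job. What is shaped like the rest but red is not meant. Leave any green look-alike of the lid alone.

How it is judged (in metres and radians):
On the way, in this order (a step that is already met when the one before it is completed fails the run):
1. both cam arms swung out and down (beyond 1.3 rad) with the lid still seated on the drum (within 20 mm) (value of joint each of cam_left, cam_right above 1.3 rad and distance between lid and mouth below 0.02 m), for 0.1 s.
2. the lid is off the drum (more than 60 mm from its mouth), held in the fingers (distance between lid and mouth above 0.06 m and contact force between the fingers and lid above 1 N), for 0.2 s.
3. the lid rests level over the middle of the support while still held in the fingers (horizontal distance between lid and rest below 0.025 m and contact force between lid and rest above 0.8 N and contact force between the fingers and lid above 0.5 N and angle between lid's own z axis and vertical below 0.2 rad), for 0.1 s.
At the end, for the whole second after the job is handed in: The lid lies released and still on the support's plate, level and knob up (within 3.5 degrees), its centre within 25 mm of the support's centre, and both cam arms are beyond 1.3 rad (horizontal distance between lid and rest below 0.025 m and contact force between lid and rest above 0.8 N and value of joint each of cam_left, cam_right above 1.3 rad and angle between lid's own z axis and vertical below 0.06 rad and height (world z) of lid above 0.085 m and contact force between the fingers and lid below 0.1 N and linear speed of lid below 0.02 m/s); the robot touches nothing.
It fails at once if the lid is pressed or slammed on the support with more than 40 N (contact force between lid and rest above 40 N).
It fails at once if a vial, the beaker or the wash bottle is pushed more than 20 mm away or tipped (distance of any of vial_1, vial_2, beaker, wash_bottle from where it was at the start of the episode above 0.02 m or angle between any of vial_1, vial_2, beaker, wash_bottle's own z axis and vertical above 0.35 rad).
It also fails if it takes over 72 s, if anything falls off the work surface, if the arm or the gripper's body presses on something with over 40 N, if the wrist force passes 120 N, or if a joint passes its speed limit or range.

## Robot

A 6-joint arm with a two-finger parallel gripper is mounted at the origin on a cart in front of the work surface, level with it; the furniture and walls round the work are solid. World frame = base frame: x ahead of the robot, y to its left, z up, the work surface at z = 0. Lengths are in mm, angles in rad, forces in N, time in s.
With the tool pointing down it reaches from about 350 to 975 mm from the base axis. Payload 7.1 kg.
Tool frame: the origin (TCP) lies between the finger pads; the fingertips stand 14 mm ahead of it and the grasp point (between the pads) lies 5 mm behind it; z points along the fingers, y is the direction in which the jaws open and shut (so a half turn about z gives the same grasp; the last joint's range is limited). The gripper opens to 88 mm and grips with 3 to 60 N. Pads are 20 mm wide; open, the fingers measure 115 mm over their backs; the gripper's body (75 mm by 178 mm) begins 61 mm behind the grasp point.
Start: joints at [1.192, 0.423, 1.63, -0, 1.089, -0.019], TCP at [220.022, 584.974, 236.675] pointing down, gripper open.
Joint ranges: [-3, 3], [-0.9, 2.11], [0.09, 2.58], [-1.31, 4.45], [0.11, 2.69], [-2.54, 2.54]. Speed limits (rad/s): [2.39, 2.39, 3.01, 3.14, 3.14, 3.14].

## Interface

Orientations are given as a rotation vector (axis times angle).
In Python, from workcell import get_obs, get_image, calibration, close_job, regions_of, place_of gives the robot as it stands.
- The arm moves only by the tool move_arm, never from a script. Its argument "deltas" is a list of rows, each a list of 5 numbers: the closure in counts, from 0 (fully open) to 255 (shut), then the shift along the tool's x, y, z in m, then the turn about the tool's z in rad. In form: [[grip, x, y, z, roll], ...]. A call has 1 to 5 rows; each row is the pose to reach, as a shift and turn from the pose commanded when the call began, along the tool's axes at that moment; what a row does not reach only later rows make up. A row lasts 1/12 s, in which the tool goes at most 41.7 mm and 7.16 degrees, less where a joint would pass 70% of its speed; a pose out of reach is approached as far as the arm can. A call with a gripper value outside its range is refused whole. The fingers move at their own pace and stop on an object; the grip force is fixed at half the most. Time passes only in rows, so rows that repeat a pose let the fingers close. It gives the time, the measured TCP pose, the force and the opening at its end, in the units of the state.
- get_obs(): the state, without advancing time (a new reading comes with each control period).
- get_image(name): name is "side" or "top"; returns the picture (480x640x3 uint8, blue, green, red); there is no depth.
- calibration(name): a dict with "intrinsics" (3x3 intrinsics, pixels), "world_to_cam" (4x4, takes a point from world to camera coordinates). Camera axes: x right, y down, z forward; pixel columns grow to the right and rows downward; lengths in mm; the calibration is good to about 2 mm. A picture is of the moment at which its call begins. calibration takes no time and is no camera call.
- close_job(): hands the job in, once; it reports no verdict.
Trained networks look in the newest picture that a camera, given by its name, has taken for a name from the list of things; names that differ only in an ending like _2 or _b are one class to them, and where a whole thing is asked for, a point or a joint stands for the part that bears it (a point fixed in the world has none). Each returns a list of dicts, best first, with "conf" (0 to 1); they miss things now and then, are a little off and sometimes report something else, mostly with a low value. They report only what shows in the picture. A call takes as long as a camera call. They do not tell look-alikes from the thing itself.
- regions_of(camera, name): "region" (480x640 bool, what is visible of it).
- place_of(camera, name): "location" ([x, y, z] in mm, in world coordinates, good to about 4 mm: a listed point, or the origin of a listed thing).
The state is a dict: "t": time; "qpos": joint angles; "qvel": joint speeds; "joint_torque": joint torques, N m; "ee_pos": TCP position; "orientation": TCP orientation; "ft_force": force on the tool from outside, world axes, zero at the start; "moment": the same for the moment, N m; "width": finger opening in mm.
Only numpy, scipy, OpenCV 4.12 (cv2) and the standard library are available. Lean on these libraries where they do the work, as an engineer would, in place of code of your own. Each camera call takes 0.05 s, during which the arm holds its last target.

## Working session

There is one attempt and no reset: what is moved stays moved. The work goes in short steps, Python scripts to look and compute and a tool call to move; the robot and the scene stay as the last step left them, time stands still between calls to the robot, and variables do not carry over. Pictures are saved under pics/ and viewed, and the job is handed in when it is done.

Besides the shell and the picture viewer there is one more tool, called after "Emit:" as name(argument=value, ...) on one line, values as JSON. move_arm: Moves the arm, as the interface text tells. Its arguments: {"type":"object","properties":{"deltas":{"type":"array","items":{"type":"array","items":{"type":"number"}}}},"required":["deltas"]}

```bash
ls; mkdir -p pics
python3 - <<'E'
from workcell import *
import cv2
for n in ("side","top"):
    cv2.imwrite(f"pics/{n}0.png",get_image(n)); c=calibration(n); print(n,c)
print(get_obs())
E
```

```text
pics
side {'intrinsics': array([[560.98004814,   0.        , 316.08362762],
       [  0.        , 560.98004814, 243.72241967],
       [  0.        ,   0.        ,   1.        ]]), 'world_to_cam': array([[-9.98509047e-01, -5.33738734e-02,  1.14417425e-02,
         5.32046145e+02],
       [-3.97185510e-02,  5.66616254e-01, -8.23023971e-01,
         3.11786422e+02],
       [ 3.74448999e-02, -8.22251330e-01, -5.67891389e-01,
         1.44948168e+03],
       [ 0.00000000e+00,  0.00000000e+00,  0.00000000e+00,
         1.00000000e+00]])}
top {'intrinsics': array([[600.47522163,   0.        , 309.17977603],
       [  0.        , 600.47522163, 249.34769399],
       [  0.        ,   0.        ,   1.        ]]), 'world_to_cam': array([[ 3.17305360e-01, -9.48272618e-01, -9.81580738e-03,
        -4.03464651e+02],
       [-8.22381894e-01, -2.69996758e-01, -5.00789147e-01,
         4.90622315e+02],
       [ 4.72234400e-01,  1.66975423e-01, -8.65513651e-01,
         1.77819331e+03],
       [ 0.00000000e+00,  0.00000000e+00,  0.00000000e+00,
         1.00000000e+00]])}
{'t': 0.1, 'qpos': array([ 1.19196767e+00,  4.23741861e-01,  1.63059130e+00, -9.57608063e-06,
        1.08861311e+00, -1.90031421e-02]), 'qvel': array([-0.00061227,  0.00073352, -0.00259478,  0.002298  , -0.00136668,
        0.00023483]), 'joint_torque': array([-9.87255316e-05, -5.45623255e+01, -2.74323034e+01,  6.46173977e-02,
        1.88390433e-02, -2.26240223e-05]), 'ee_pos': array([219.87328597, 584.53885735, 236.00226366]), 'orientation': array([-5.62114966e-01, -3.09063076e+00,  2.08678460e-03]), 'ft_force': array([0.06697999, 0.47663121, 0.39174942]), 'moment': array([ 0.01229476, -0.00853363, -0.01260116]), 'width': 88.02036951834711}
```

View pics/side0.png

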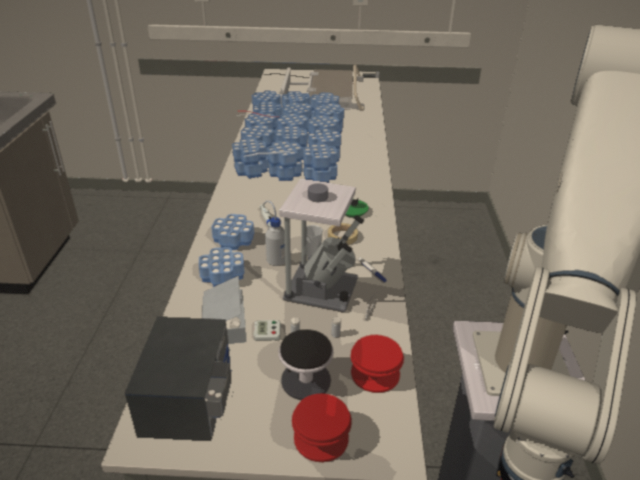

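View pics/top0.png

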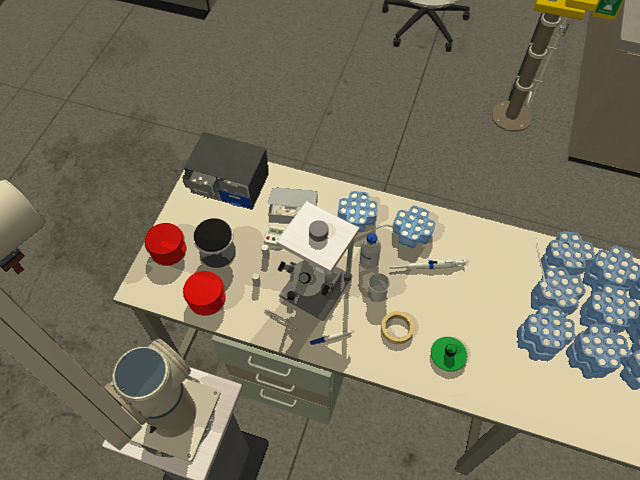

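Run:
```python
from workcell import *
import numpy as np
np.set_printoptions(precision=1,suppress=True)
for n in "mixer mouth canopy lid knob left_hinge right_hinge left_tip right_tip rest vial_1 beaker wash_bottle".split():
    for c in ("side","top"):
        print(n,c,[(round(d['conf'],2),np.array(d['location'])) for d in place_of(c,n)])
```

```text
mixer side [(0.63, array([ 495.9, -260. ,   -0.2]))]
mixer top [(0.85, array([ 501.6, -259.4,    0.9]))]
mouth side [(0.89, array([ 486.1, -258.6,  147.4])), (0.68, array([ 471.1, -256. ,  172.6]))]
mouth top [(0.86, array([ 485.5, -259.8,  146.3])), (0.25, array([ 486.4, -255.5,  144.7]))]
canopy side [(0.66, array([ 463.7, -256.4,  294.3])), (0.18, array([ 502.5, -259.3,    0.4]))]
canopy top [(0.62, array([ 462. , -255.7,  295.2])), (0.4, array([551.1,  87.5,  -0.2]))]
lid side [(0.63, array([ 486.1, -260. ,  144.1])), (0.52, array([ 437.5, -735.9,   13.7])), (0.32, array([ 429.7, -334.5,  216. ]))]
lid top [(0.75, array([ 431.9, -730.2,    7.8])), (0.67, array([ 486.6, -256.9,  143.2]))]
knob side [(0.75, array([ 469.9, -253.6,  175.1])), (0.53, array([ 430.4, -731.6,   49.7]))]
knob top [(0.88, array([ 472.4, -254.7,  172.7])), (0.74, array([ 434.1, -733.3,   44.3]))]
left_hinge side [(0.73, array([ 505.5, -197.2,  134.2])), (0.34, array([ 695.3, -427.5,   -3.1])), (0.28, array([ 467. , -256.7,  171.8]))]
left_hinge top [(0.69, array([ 508.6, -198.7,  135.6]))]
right_hinge side 
[... 436 characters left out ...]
.4,  -5. ])), (0.41, array([ 460.3, -181.7,  219.4]))]
rest top [(0.97, array([547.7,  90.1,  -2.7])), (0.7, array([379.8,  55. ,  -2.1])), (0.55, array([510.4, 254.3,  -0.3]))]
vial_1 side [(0.66, array([484.6, -78.5,  -0.6])), (0.6, array([594. , -71.5,   2.1])), (0.17, array([ 479.8, -321.6,  132.6])), (0.17, array([ 570.2, -464.4,   -2.1]))]
vial_1 top [(0.57, array([482.3, -80.5,   2.2])), (0.57, array([591.1, -65.4,  -2.6])), (0.49, array([ 692.1, -422.5,   -0.5]))]
beaker side [(0.71, array([ 568.1, -463.4,   -1.9]))]
beaker top [(0.61, array([ 566. , -465.3,    2.6]))]
wash_bottle side [(0.88, array([ 695.7, -426.8,   -0.5]))]
wash_bottle top [(0.63, array([ 692.6, -421.3,    0.6]))]
```

Detections from both cameras agree and fit the sizes given.

- **Support:** the candidates are black (213,235 in top), red (165,243) and red (204,290). I choose the black one, at about (550,90).
- **Lid:** the candidates are steel on the drum (318,283) and green (449,352). I choose the one on the drum.
- **Mixer yaw:** about -13.7°.

Next is a close crop to confirm, plus a helper file.

```bash
cat > h.py <<'E'
import numpy as np, cv2
from scipy.spatial.transform import Rotation as R
from workcell import *
np.set_printoptions(precision=3,suppress=True)
def st():
    o=get_obs(); Rm=R.from_rotvec(o['orientation']).as_matrix(); return o,o['ee_pos'],Rm
def show():
    o,p,Rm=st(); print('t',round(o['t'],2),'p',p,'z',Rm[:,2],'y',Rm[:,1],'q',o['qpos'],'F',o['ft_force'],'M',o['moment'],'w',round(o['width'],1))
YAW=np.radians(-13.7)
Mx=R.from_euler('z',YAW).as_matrix(); M0=np.array([501.,-259.5,0])
def mix(p): return M0+Mx@np.array(p,float)      # mixer->world
def unmix(p): return Mx.T@(np.array(p)-M0)
def to(target, at=None):
    o,p,Rm=st(); d=Rm.T@(np.array(target)-p); print('tool delta m',d/1000,'rows',np.linalg.norm(d)/41.7); return d
AX=np.array([-.5,0,.8660254])
E
python3 - <<'E'
from h import *
a=cv2.imread('pics/top0.png')[180:330,150:370]; b=cv2.imread('pics/side0.png')[170:410,240:420]
a=cv2.resize(a,(600,410),interpolation=3); cv2.imwrite('pics/c1.png',a)
cv2.imwrite('pics/c2.png',cv2.resize(b,(450,600),interpolation=3))
for n,w in dict(mouth=(485.8,-259,146.5),lh=(507,-198,135),rh=(475.8,-325.6,135.5),lt=(461,-182.6,221.8),rt=(429,-334,216),can=(463,-256,295),knob=(471,-254,173.5)).items(): print(n,unmix(w))
to((640,-156,450))
E
```

```text
mouth [-14.886  -3.114 146.5  ]
lh [ -8.736  61.171 135.   ]
rh [ -8.828 -70.188 135.5  ]
lt [-57.075  65.239 221.8  ]
rt [-52.307 -89.433 216.   ]
can [-37.748  -5.599 295.   ]
knob [-30.449  -1.762 173.5  ]
tool delta m [-0.654 -0.546 -0.213] rows 21.055985432845187
```

View pics/c1.png

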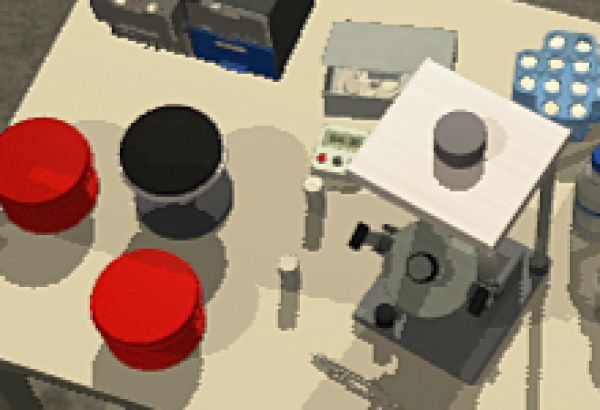

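View pics/c2.png

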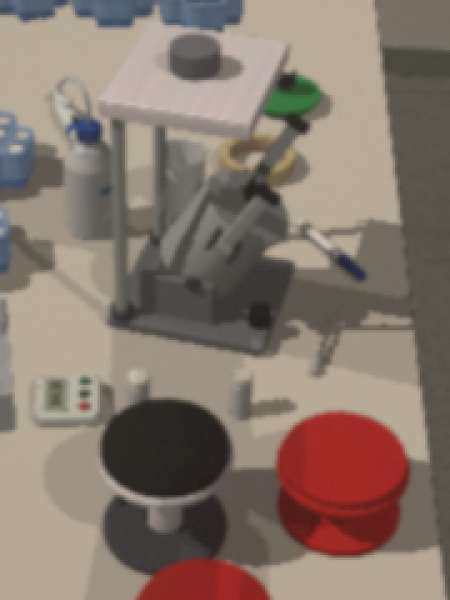

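The crops confirm the choice: the black-topped stand at top (213,235), the two vials, and the steel lid with its black knob under the canopy. First I move up and across, then I probe whether over-reaching tilts the tool, since the interface has no tilt command.

Emit:
move_arm(deltas=[[255,0,0,-0.04,0],[255,-0.025,-0.021,-0.07,0],[255,-0.05,-0.04,-0.09,0],[255,-0.075,-0.06,-0.11,0],[255,-0.1,-0.08,-0.13,-0.12]])

```text
t: 1.82
ee_pos: [285.8, 473.8, 367.9]
orientation: [0.376, 3.119, 0.001]
ft_force: [0.1, 0.0, 0.5]
width: 58.0
```

```bash
sed -i 's/501.,-259.5,0/499.2,-262.7,0/' h.py
python3 - <<'E'
from h import *
show(); to((640,-156,450))
E
```

```text
t 1.82 p [285.827 473.755 367.9  ] z [ 0.     0.001 -1.   ] y [0.237 0.971 0.001] q [ 1.006  0.188  1.648 -0.     1.305 -0.325] F [0.103 0.047 0.511] M [ 0.061 -0.043 -0.048] w 58.0
tool delta m [-0.494 -0.528 -0.082] rows 17.438034188757698
```

Emit:
move_arm(deltas=[[255,-0.028,-0.03,-0.005,0],[255,-0.056,-0.06,-0.01,0],[255,-0.084,-0.09,-0.015,0],[255,-0.112,-0.12,-0.02,0],[255,-0.14,-0.15,-0.025,0]])

```text
t: 2.23
ee_pos: [386.3, 294.1, 392.2]
orientation: [0.375, 3.119, 0.001]
ft_force: [0.4, 1.2, 0.1]
width: 24.7
```

Emit:
move_arm(deltas=[[255,-0.028,-0.03,-0.005,0],[255,-0.056,-0.06,-0.01,0],[255,-0.084,-0.09,-0.015,0],[255,-0.112,-0.12,-0.02,0],[255,-0.14,-0.15,-0.025,0]])

```text
t: 2.65
ee_pos: [486.7, 115.0, 417.3]
orientation: [0.376, 3.118, 0.001]
ft_force: [1.6, 0.4, 0.2]
width: 0.5
```

Emit:
move_arm(deltas=[[255,-0.028,-0.03,-0.005,0],[255,-0.056,-0.06,-0.01,0],[255,-0.084,-0.09,-0.015,0],[255,-0.112,-0.12,-0.02,0],[255,-0.14,-0.15,-0.025,0]])

```text
t: 3.07
ee_pos: [587.1, -64.1, 442.1]
orientation: [0.376, 3.119, 0.0]
ft_force: [-0.3, -0.7, -0.3]
width: 0.1
```

Run:
```python
from h import *
show(); to((640,-156,450))
```

```text
t 3.07 p [587.103 -64.078 442.078] z [ 0.  0. -1.] y [0.238 0.971 0.   ] q [-0.129  0.207  1.464  0.     1.47  -1.46 ] F [-0.285 -0.668 -0.333] M [-0.043 -0.031  0.019] w 0.1
tool delta m [-0.073 -0.077 -0.008] rows 2.5503738135344265
```

Emit:
move_arm(deltas=[[255,-0.028,-0.03,-0.005,0],[255,-0.056,-0.06,-0.01,0],[255,-0.073,-0.078,-0.01,0],[255,-0.11,-0.078,-0.01,0],[255,-0.15,-0.078,-0.01,0]])

```text
t: 3.48
ee_pos: [714.0, -175.5, 452.6]
orientation: [0.38, 3.118, -0.0]
ft_force: [0.6, 0.0, -0.4]
width: 0.5
```

Emit:
move_arm(deltas=[[255,-0.04,0,0,0],[255,-0.08,0,0,0],[255,-0.12,0,0,0],[255,-0.16,0,0,0],[255,-0.2,0,0,0]])

```text
t: 3.9
ee_pos: [898.1, -218.5, 451.3]
orientation: [-0.376, -3.118, -0.0]
ft_force: [1.0, -0.8, 0.7]
width: 0.4
```

Run:
```python
from h import *
show()
```

```text
t 3.9 p [ 898.073 -218.479  451.277] z [-0.001  0.    -1.   ] y [0.238 0.971 0.   ] q [-0.252  0.898  0.342 -0.     1.901 -1.582] F [ 1.025 -0.808  0.746] M [-0.036  0.018 -0.006] w 0.4
```

Close to full stretch. I'll command past reach in small rows.

Emit:
move_arm(deltas=[[255,-0.02,0,0,0],[255,-0.04,0,0,0],[255,-0.06,0,0,0],[255,-0.08,0,0,0],[255,-0.1,0,0,0]])

```text
t: 4.32
ee_pos: [942.9, -229.5, 433.1]
orientation: [0.372, 3.084, -0.007]
ft_force: [-0.1, -0.2, 1.6]
width: 0.6
```

Run:
```python
from h import *
show()
```

```text
t 4.32 p [ 942.935 -229.501  433.067] z [ 0.034 -0.008 -0.999] y [ 0.238  0.971 -0.   ] q [-0.251  1.048  0.086  0.     1.973 -1.582] F [-0.12  -0.164  1.559] M [ 0.015 -0.    -0.004] w 0.6
```

Emit:
move_arm(deltas=[[255,-0.04,0,-0.02,0],[255,-0.08,0,-0.04,0],[255,-0.12,0,-0.06,0],[255,-0.16,0,-0.08,0],[255,-0.2,0,-0.1,0]])

```text
t: 4.73
ee_pos: [945.7, -230.3, 447.2]
orientation: [0.368, 3.055, -0.012]
ft_force: [-0.4, 0.3, 0.2]
width: 0.6
```

Run:
```python
from h import *
show()
```

```text
t 4.73 p [ 945.694 -230.298  447.226] z [ 0.063 -0.015 -0.998] y [0.238 0.971 0.   ] q [-0.251  1.034  0.086  0.001  1.957 -1.582] F [-0.386  0.271  0.169] M [ 0.007  0.04  -0.032] w 0.6
```

Emit:
move_arm(deltas=[[255,0,0,0,0]])

```text
t: 4.82
ee_pos: [945.8, -230.3, 446.7]
orientation: [0.368, 3.055, -0.012]
ft_force: [0.5, -0.5, 0.5]
width: 0.8
```

Emit:
move_arm(deltas=[[255,-0.04,0,0,0],[255,-0.08,0,0,0],[255,-0.12,0,0,0],[255,-0.16,0,0,0],[255,-0.2,0,0,0]])

```text
t: 5.23
ee_pos: [970.0, -236.3, 408.8]
orientation: [0.365, 3.027, -0.017]
ft_force: [-0.0, 0.7, -0.4]
width: 0.6
```

Run:
```python
from h import *
show()
```

```text
t 5.23 p [ 969.956 -236.344  408.836] z [ 0.091 -0.022 -0.996] y [0.238 0.971 0.   ] q [-0.251  1.074  0.087  0.001  1.887 -1.582] F [-0.047  0.674 -0.394] M [-0.011 -0.002  0.007] w 0.6
```

The over-reach does tilt the tool, and the reached orientation becomes the new reference. Next I test whether single-row calls ratchet it faster.

Emit:
move_arm(deltas=[[255,-0.2,0,0,0]])

```text
t: 5.32
ee_pos: [980.6, -238.9, 401.9]
orientation: [0.361, 3.0, -0.022]
ft_force: [0.2, 0.2, 0.5]
width: 0.2
```

Emit:
move_arm(deltas=[[255,-0.2,0,-0.2,0]])

```text
t: 5.4
ee_pos: [979.4, -238.7, 412.6]
orientation: [0.36, 2.989, -0.023]
ft_force: [0.0, -0.4, -3.0]
width: 0.6
```

Emit:
move_arm(deltas=[[255,-0.2,0,0.2,0]])

```text
t: 5.48
ee_pos: [994.1, -242.3, 403.2]
orientation: [0.356, 2.954, -0.03]
ft_force: [-0.2, -0.3, 2.8]
width: 0.6
```

Emit:
move_arm(deltas=[[255,-0.2,0,-0.05,0]])

```text
t: 5.57
ee_pos: [1001.5, -244.1, 390.4]
orientation: [0.355, 2.944, -0.031]
ft_force: [0.1, 0.5, -3.0]
width: 0.5
```

Run:
```python
from h import *
show()
```

```text
t 5.57 p [1001.536 -244.099  390.43 ] z [ 0.171 -0.042 -0.984] y [0.238 0.971 0.   ] q [-0.251  1.093  0.093  0.002  1.778 -1.582] F [ 0.119  0.539 -3.022] M [0.075 0.071 0.01 ] w 0.5
```

Single-row calls gain about 1.5–2° each. I'll continue to 30°.

Emit:
move_arm(deltas=[[255,-0.2,0,0,0]])

```text
t: 5.65
ee_pos: [1011.5, -246.6, 392.9]
orientation: [0.351, 2.91, -0.037]
ft_force: [0.5, 0.4, 1.1]
width: 0.3
```

Emit:
move_arm(deltas=[[255,-0.2,0,-0.03,0]])

```text
t: 5.73
ee_pos: [1019.0, -248.4, 395.4]
orientation: [0.347, 2.883, -0.042]
ft_force: [-0.1, -0.7, -0.5]
width: 0.5
```

Emit:
move_arm(deltas=[[255,-0.2,0,0,0]])

```text
t: 5.82
ee_pos: [1027.7, -250.6, 395.9]
orientation: [0.344, 2.854, -0.046]
ft_force: [-1.6, 1.2, -1.0]
width: 0.7
```

Emit:
move_arm(deltas=[[255,-0.2,0,-0.03,0]])

```text
t: 5.9
ee_pos: [1034.4, -252.2, 398.6]
orientation: [0.341, 2.829, -0.05]
ft_force: [0.7, -0.1, -1.2]
width: 0.5
```

Emit:
move_arm(deltas=[[255,-0.2,0,0,0]])

```text
t: 5.98
ee_pos: [1042.5, -254.2, 401.2]
orientation: [0.337, 2.8, -0.055]
ft_force: [-0.8, -0.1, 0.2]
width: 0.7
```

Run:
```python
from h import *
show()
```

```text
t 5.98 p [1042.536 -254.243  401.206] z [ 0.309 -0.075 -0.948] y [0.237 0.971 0.   ] q [-0.251  1.096  0.086  0.004  1.636 -1.582] F [-0.804 -0.112  0.152] M [0.015 0.161 0.021] w 0.7
```

Emit:
move_arm(deltas=[[255,-0.2,0,0,0]])

```text
t: 6.07
ee_pos: [1050.5, -256.2, 402.0]
orientation: [0.334, 2.773, -0.059]
ft_force: [0.2, -0.8, -0.2]
width: 0.3
```

Emit:
move_arm(deltas=[[255,-0.2,0,0,0]])

```text
t: 6.15
ee_pos: [1058.0, -258.1, 404.1]
orientation: [0.331, 2.747, -0.063]
ft_force: [0.9, -0.3, -0.2]
width: 0.4
```

Emit:
move_arm(deltas=[[255,-0.2,0,0.03,0]])

```text
t: 6.23
ee_pos: [1066.9, -260.2, 403.4]
orientation: [0.328, 2.719, -0.067]
ft_force: [-0.8, 0.6, 1.5]
width: 0.5
```

Emit:
move_arm(deltas=[[255,-0.2,0,0.03,0]])

```text
t: 6.32
ee_pos: [1075.6, -262.4, 401.5]
orientation: [0.324, 2.693, -0.071]
ft_force: [-0.2, 0.2, -0.2]
width: 0.5
```

Emit:
move_arm(deltas=[[255,-0.2,0,0.03,0]])

```text
t: 6.4
ee_pos: [1083.8, -264.4, 401.1]
orientation: [0.321, 2.666, -0.075]
ft_force: [-0.4, -1.7, -0.0]
width: 0.1
```

Emit:
move_arm(deltas=[[255,-0.2,0,0.03,0]])

```text
t: 6.48
ee_pos: [1091.5, -266.3, 402.3]
orientation: [0.318, 2.64, -0.078]
ft_force: [-0.4, 0.3, -0.1]
width: 0.9
```

Run:
```python
from h import *
show(); o,p,Rm=st(); print(np.degrees(np.arccos(-Rm[2,2])))
```

```text
t 6.48 p [1091.508 -266.307  402.257] z [ 0.453 -0.11  -0.885] y [0.237 0.971 0.   ] q [-0.251  1.114  0.086  0.006  1.456 -1.582] F [-0.449  0.327 -0.097] M [ 0.091  0.209 -0.054] w 0.9
27.80232677331783
```

Emit:
move_arm(deltas=[[255,-0.2,0,0.03,0]])

```text
t: 6.57
ee_pos: [1098.8, -268.1, 404.7]
orientation: [0.315, 2.613, -0.082]
ft_force: [-1.0, -0.5, 0.4]
width: 0.2
```

```bash
cat >> h.py <<'E'
MO=np.array([-15.,0,145]); H=np.array([.8660254,0,.5])
def hys(p): # world -> (h,y,s) relative to mouth in tilted frame
    d=unmix(p)-MO; return np.array([d@H,d[1],d@AX])
def whys(h,y,s): return mix(MO+h*H+s*AX+np.array([0,y,0]))
def tip(h,y,s): return whys(h,y,s+14)   # TCP for fingertip there
E
python3 - <<'E'
from h import *
show(); o,p,Rm=st(); print(np.degrees(np.arccos(-Rm[2,2])), unmix(p)); print(hys(p), Mx.T@Rm)
for t in (tip(0,38,280),tip(-10,38,70)): print(t,unmix(t));to(t)
to(mix((-150,30,470)))
E
```

```text
t 6.57 p [1098.765 -268.135  404.681] z [ 0.476 -0.116 -0.872] y [0.237 0.971 0.   ] q [-0.251  1.116  0.086  0.006  1.428 -1.582] F [-1.012 -0.465  0.409] M [0.082 0.192 0.028] w 0.2
29.34552811862038 [583.794 136.72  404.681]
[648.411 136.72  -74.506] [[-0.872  0.001  0.49 ]
 [ 0.001  1.    -0.   ]
 [-0.49   0.    -0.872]]
[ 350.809 -187.413  399.611] [-162.      38.     399.611]
tool delta m [ 0.653 -0.099 -0.361] rows 18.041150764710434
[ 444.408 -210.23   212.746] [-65.66   38.    212.746]
tool delta m [ 0.66  -0.099 -0.151] rows 16.411971932991715
tool delta m [ 0.608 -0.107 -0.417] rows 17.850953236903266
```

Emit:
move_arm(deltas=[[255,0.034,-0.006,-0.023,0],[255,0.068,-0.012,-0.046,0],[255,0.102,-0.018,-0.07,0],[255,0.136,-0.024,-0.093,0],[255,0.17,-0.03,-0.116,0]])

```text
t: 6.98
ee_pos: [936.2, -252.6, 420.0]
orientation: [0.315, 2.613, -0.082]
ft_force: [0.7, -0.3, -0.6]
width: 0.6
```

Emit:
move_arm(deltas=[[255,0.034,-0.006,-0.023,0],[255,0.068,-0.012,-0.046,0],[255,0.102,-0.018,-0.07,0],[255,0.136,-0.024,-0.093,0],[255,0.17,-0.03,-0.116,0]])

```text
t: 7.4
ee_pos: [730.2, -233.3, 439.0]
orientation: [0.314, 2.612, -0.083]
ft_force: [0.8, -0.3, 0.7]
width: 0.3
```

Run:
```python
from h import *
show(); o,p,Rm=st(); print(np.degrees(np.arccos(-Rm[2,2])), unmix(p),hys(p))
to(mix((-150,30,470)))
```

```text
t 7.4 p [ 730.153 -233.3    439.048] z [ 0.477 -0.117 -0.871] y [ 0.237  0.971 -0.   ] q [-0.345  0.281  1.456  0.066  0.894 -1.704] F [ 0.759 -0.279  0.712] M [ 0.084  0.243 -0.004] w 0.3
29.42266603334485 [217.419  83.261 439.048] [348.304  83.261 138.443]
tool delta m [ 0.305 -0.053 -0.207] rows 8.933985637574757
```

Emit:
move_arm(deltas=[[255,0.034,-0.006,-0.023,0],[255,0.068,-0.012,-0.046,0],[255,0.102,-0.018,-0.07,0],[255,0.136,-0.024,-0.093,0],[255,0.17,-0.03,-0.116,0]])

```text
t: 7.82
ee_pos: [524.1, -213.7, 456.9]
orientation: [0.314, 2.612, -0.084]
ft_force: [-0.4, -0.4, 0.5]
width: 0.5
```

Emit:
move_arm(deltas=[[255,0.034,-0.006,-0.023,0],[255,0.068,-0.012,-0.046,0],[255,0.102,-0.018,-0.06,0],[255,0.136,-0.02,-0.07,0],[255,0.16,-0.024,-0.07,0]])

```text
t: 8.23
ee_pos: [349.3, -195.5, 440.3]
orientation: [0.313, 2.61, -0.087]
ft_force: [-0.1, -0.8, -0.2]
width: 0.4
```

Run:
```python
from h import *
show(); o,p,Rm=st(); print(np.degrees(np.arccos(-Rm[2,2])), unmix(p),hys(p))
to(tip(-10,38,70));cv2.imwrite('pics/s1.png',get_image('side'));cv2.imwrite('pics/t1.png',get_image('top'))
```

```text
t 8.23 p [ 349.289 -195.451  440.335] z [ 0.478 -0.119 -0.87 ] y [ 0.237  0.971 -0.003] q [-0.702 -0.381  2.077  0.263  0.991 -2.127] F [-0.111 -0.785 -0.233] M [0.07  0.245 0.016] w 0.4
29.532320769722727 [-161.573   29.831  440.335] [ 20.731  29.831 329.054]
tool delta m [0.029 0.009 0.245] rows 5.925866072794084
```

View pics/s1.png

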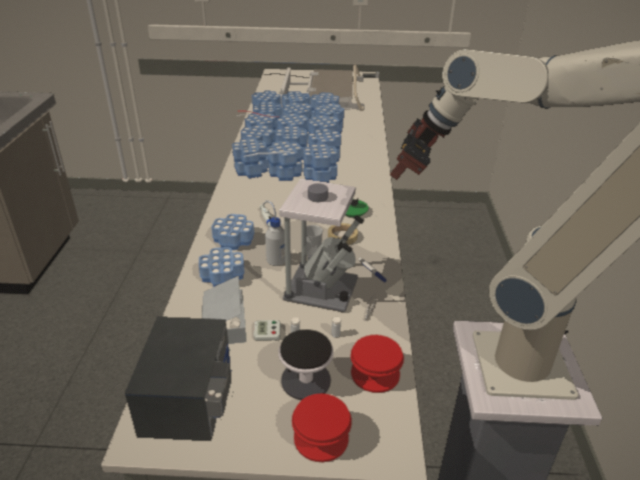

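View pics/t1.png

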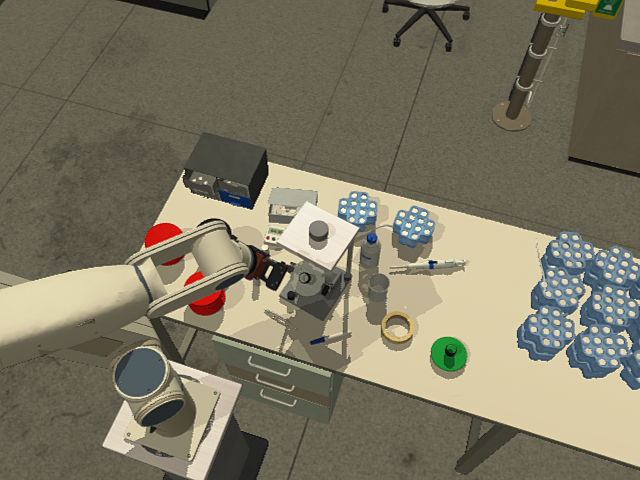

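The side picture shows the tool tilted like the drum and in front of it, with fingers near (397,172). In the top picture the gripper is at (272,272), left of the mixer. I'll descend to beside the left cam.

Emit:
move_arm(deltas=[[255,0.02,0.006,0.03,0],[255,0.03,0.008,0.065,0],[255,0.03,0.008,0.1,0],[255,0.03,0.008,0.14,0],[255,0.03,0.008,0.175,0]])

```text
t: 8.75
ee_pos: [413.0, -203.2, 270.6]
orientation: [0.314, 2.611, -0.085]
ft_force: [0.8, 0.5, 0.5]
width: 0.4
```

Run:
```python
from h import *
show(); o,p,Rm=st(); print(np.degrees(np.arccos(-Rm[2,2])), unmix(p),hys(p))
to(tip(-10,38,68));cv2.imwrite('pics/s2.png',get_image('side')[100:340,230:480])
im=get_image('top')[200:340,220:380];cv2.imwrite('pics/t2.png',cv2.resize(im,None,fx=4,fy=4))
```

```text
t 8.75 p [ 412.961 -203.218  270.576] z [ 0.477 -0.118 -0.871] y [ 0.238  0.971 -0.002] q [-0.591 -0.05   2.246  0.368  0.485 -2.209] F [0.823 0.511 0.48 ] M [ 0.044  0.169 -0.014] w 0.4
29.445598877604557 [-97.873  37.365 270.576] [ -8.982  37.365 150.189]
tool delta m [0.    0.001 0.068] rows 1.635478648027836
```

View pics/t2.png

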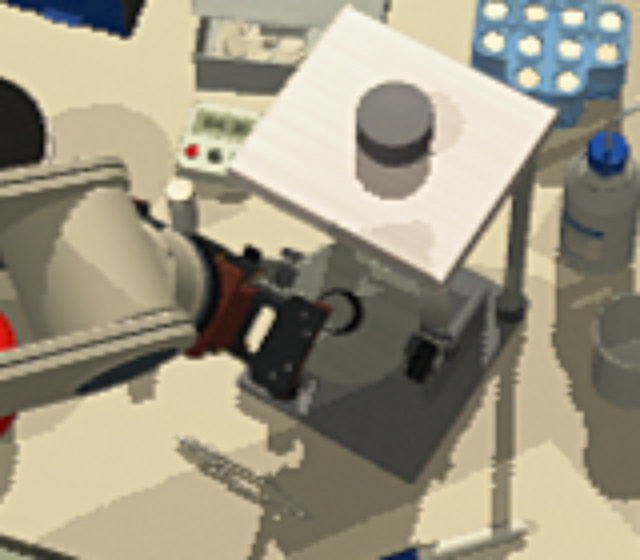

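The gripper at (290,330) in the crop is in front of the canopy, with the left cam behind it. I'll insert the last 66 mm while watching the force.

Emit:
move_arm(deltas=[[255,0,0.001,0.022,0],[255,0,0.001,0.044,0],[255,0,0.001,0.066,0],[255,0,0.001,0.066,0]])

```text
t: 9.18
ee_pos: [443.6, -209.2, 212.2]
orientation: [0.314, 2.616, -0.081]
ft_force: [-0.4, 1.1, 0.6]
width: 0.7
```

Emit:
move_arm(deltas=[[255,0,0.006,0,0],[255,0,0.012,0.0,0],[255,0,0.018,0.0,0],[255,0,0.024,0.001,0],[255,0,0.03,0.003,0]])

```text
t: 9.6
ee_pos: [451.8, -180.6, 213.1]
orientation: [0.314, 2.611, -0.083]
ft_force: [-0.3, -1.4, 0.7]
width: 0.6
```

Run:
```python
from h import *
show(); o,p,Rm=st(); hp=hys(p);hp[2]-=14; print('tip',hp)
for th in (.2,.4,.6,.8,1.0,1.2,1.4,1.55,1.65):
    c=np.array([66+75*np.sin(th)-10*np.cos(th)-13.5, -10+75*np.cos(th)+10*np.sin(th)])
    print(th, c, 'dy,dz', c[0]-hp[1], hp[2]-c[1])
```

```text
t 9.6 p [ 451.764 -180.588  213.125] z [ 0.478 -0.117 -0.871] y [ 0.238  0.971 -0.001] q [-0.474  0.108  2.263  0.407  0.291 -2.167] F [-0.265 -1.405  0.74 ] M [-0.159  0.299 -0.094] w 0.6
tip [-9.701 68.541 70.265]
0.2 [57.6   65.492] dy,dz -10.941930441802157 4.773312550225455
0.4 [72.496 62.974] dy,dz 3.954301260100621 7.291241222966306
0.6 [86.595 57.547] dy,dz 18.053364882511545 12.718403344092955
0.8 [99.335 49.427] dy,dz 30.793175250973235 20.838435086236558
1.0 [110.207  38.937] dy,dz 41.66583632889153 31.32761640807974
1.2 [118.779  26.497] dy,dz 50.23788942975591 43.76777675084641
1.4 [124.709  12.602] dy,dz 56.167593847112784 57.66296617886651
1.55 [127.276   1.557] dy,dz 58.734369563151546 68.70754946914369
1.65 [128.056  -5.965] dy,dz 59.51462154909191 76.23041557223503
```

The lateral force of about -1.4 N shows the finger is on the arm and it is swinging. I follow the arc.

Emit:
move_arm(deltas=[[255,0,0.006,0.008,0],[255,0,0.012,0.01,0],[255,0,0.018,0.013,0],[255,0,0.025,0.017,0],[255,0,0.031,0.021,0]])

```text
t: 10.02
ee_pos: [469.3, -152.5, 193.4]
orientation: [0.315, 2.612, -0.082]
ft_force: [-1.2, -0.7, 2.5]
width: 0.4
```

Emit:
move_arm(deltas=[[255,0,0.006,0.005,0],[255,0,0.011,0.01,0],[255,0,0.015,0.016,0],[255,0,0.019,0.023,0],[255,0,0.022,0.029,0]])

```text
t: 10.43
ee_pos: [488.0, -134.3, 166.6]
orientation: [0.315, 2.614, -0.082]
ft_force: [-0.9, -0.4, 2.7]
width: 0.5
```

Run:
```python
from h import *
show(); o,p,Rm=st(); hp=hys(p);hp[2]-=14; print('tip',hp)
print([(d['conf'],hys(d['location'])) for d in place_of('side','left_tip')[:2]])
cv2.imwrite('pics/s3.png',cv2.resize(get_image('side')[160:320,260:460],None,fx=3,fy=3))
```

```text
t 10.43 p [ 487.964 -134.337  166.603] z [ 0.476 -0.116 -0.872] y [0.237 0.971 0.   ] q [-0.313  0.239  2.261  0.272  0.135 -1.905] F [-0.901 -0.43   2.672] M [-0.06  -0.035 -0.039] w 0.5
tip [-11.99  122.05   17.868]
[(0.78, array([ 1.929, 68.753, 86.528]))]
```

View pics/s3.png

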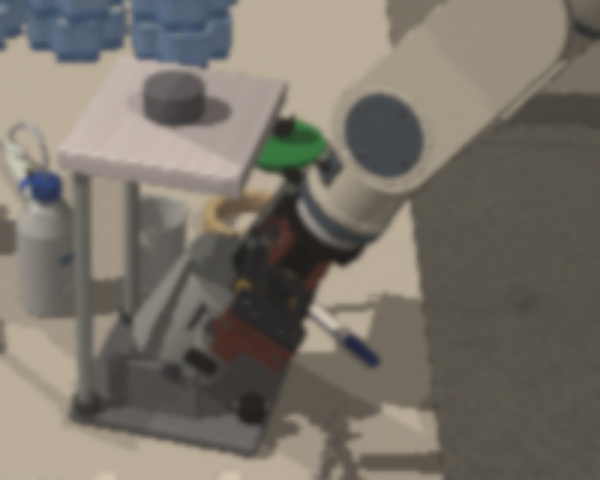

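The left arm's black bar is now out sideways, at (200,360) in the crop, about 1.3 rad. I'll push a little further, shifting off the wrist limit.

Emit:
move_arm(deltas=[[255,-0.004,0.001,0.004,0],[255,-0.008,0.002,0.009,0],[255,-0.012,0.003,0.014,0],[255,-0.014,0.004,0.019,0],[255,-0.014,0.004,0.023,0]])

```text
t: 10.95
ee_pos: [511.5, -136.3, 152.6]
orientation: [0.315, 2.615, -0.082]
ft_force: [0.6, 1.2, 2.1]
width: 0.8
```

Run:
```python
from h import *
show(); o,p,Rm=st(); hp=hys(p);hp[2]-=14; print('tip',hp)
cv2.imwrite('pics/s4.png',cv2.resize(get_image('side')[160:320,260:460],None,fx=3,fy=3)); get_image('top')
for c in('side','top'):print([(d['conf'],hys(d['location'])) for d in place_of(c,'left_tip')[:2]])
```

```text
t 10.95 p [ 511.461 -136.259  152.566] z [ 0.474 -0.116 -0.873] y [0.237 0.971 0.   ] q [-0.299  0.3    2.222  0.259  0.114 -1.88 ] F [0.61  1.202 2.11 ] M [0.251 0.011 0.069] w 0.8
tip [  1.155 125.747  -5.93 ]
[(0.72, array([ 0.21 ,  0.923, -4.278])), (0.45, array([ -1.45 , 162.037,  -9.093]))]
[]
```

The left tip is measured at y=162, s=-9, so about 1.57 rad: open. I back off along the axis, centre above the drum, and roll half a turn (q6 would otherwise run to its limit on the right side).

Emit:
move_arm(deltas=[[255,0,0,-0.035,0],[255,0.003,0,-0.07,0],[255,0.008,0,-0.105,0],[255,0.01,-0.01,-0.14,0],[255,0.01,-0.04,-0.15,0]])

```text
t: 11.57
ee_pos: [420.7, -153.5, 282.4]
orientation: [0.309, 2.612, -0.081]
ft_force: [0.7, -0.1, 0.6]
width: 0.4
```

Emit:
move_arm(deltas=[[255,0,-0.035,0,0.1],[255,0,-0.07,0,0.22],[255,0,-0.1,0,0.34],[255,0,-0.12,0,0.46],[255,0,-0.12,0,0.58]])

```text
t: 11.98
ee_pos: [392.3, -275.7, 279.5]
orientation: [1.062, 2.412, 0.115]
ft_force: [0.1, 0.7, 1.3]
width: 0.5
```

Run:
```python
from h import *
show(); o,p,Rm=st(); hp=hys(p);hp[2]-=14; print('tip',hp)
```

```text
t 11.98 p [ 392.327 -275.721  279.487] z [ 0.474 -0.119 -0.872] y [0.669 0.692 0.269] q [-0.796 -0.014  2.186  0.486  0.579 -1.895] F [0.063 0.724 1.283] M [-0.016  0.287 -0.033] w 0.5
tip [ -7.017 -37.962 145.343]
```

Emit:
move_arm(deltas=[[255,0,0,0,0.12],[255,0,0,0,0.24],[255,0,0,0,0.36],[255,0,0,0,0.48],[255,0,0,0,0.6]])

```text
t: 12.4
ee_pos: [392.6, -272.1, 278.8]
orientation: [1.747, 2.02, 0.317]
ft_force: [0.6, 0.3, -0.2]
width: 0.5
```

Emit:
move_arm(deltas=[[255,0,0,0,0.12],[255,0,0,0,0.24],[255,0,0,0,0.36],[255,0,0,0,0.48],[255,0,0,0,0.6]])

```text
t: 12.82
ee_pos: [392.7, -272.0, 278.8]
orientation: [2.32, 1.447, 0.497]
ft_force: [-0.6, 0.6, 0.5]
width: 0.3
```

Emit:
move_arm(deltas=[[255,0,0,0,0.12],[255,0,0,0,0.24],[255,0,0,0,0.36],[255,0,0,0,0.48],[255,0,0,0,0.6]])

```text
t: 13.23
ee_pos: [392.7, -272.0, 278.8]
orientation: [2.734, 0.721, 0.647]
ft_force: [-0.5, 0.2, 0.0]
width: 0.7
```

Emit:
move_arm(deltas=[[255,0,0,0,0.12],[255,0,0,0,0.24],[255,0,0,0,0.36],[255,0,0,0,0.48],[255,0,0,0,0.6]])

```text
t: 13.65
ee_pos: [392.7, -272.0, 278.8]
orientation: [2.946, -0.124, 0.752]
ft_force: [0.8, 0.5, -0.3]
width: 1.2
```

Run:
```python
from h import *
show(); o,p,Rm=st(); hp=hys(p);hp[2]-=14; print('tip',hp); print(Mx.T@Rm)
for c in('side','top'):
    get_image(c);print([(d['conf'],hys(d['location'])) for d in place_of(c,'right_tip')[:3]])
```

```text
t 13.65 p [ 392.676 -272.01   278.805] z [ 0.474 -0.116 -0.873] y [-0.103 -0.992  0.075] q [-0.789 -0.016  2.189  0.484  0.579  0.509] F [ 0.819  0.496 -0.257] M [0.031 0.35  0.031] w 1.2
tip [ -7.825 -34.274 145.023]
[[ 0.863  0.135  0.488]
 [ 0.154 -0.988 -0.   ]
 [ 0.482  0.075 -0.873]]
[(0.72, array([ -0.607, -87.207,  79.794])), (0.16, array([ 57.496,  -2.419, 146.014]))]
[(0.56, array([  5.173, -86.606,  79.805])), (0.46, array([  42.749, -178.93 , -190.381]))]
```

Emit:
move_arm(deltas=[[255,0,0.002,0.01,0.1],[255,0,0.005,0.035,0.155],[255,0,0.006,0.06,0.155],[255,0,0.008,0.08,0.155],[255,0,0.012,0.08,0.155]])

```text
t: 14.27
ee_pos: [429.4, -292.3, 206.8]
orientation: [2.966, -0.343, 0.765]
ft_force: [-0.8, 0.6, 0.5]
width: 0.3
```

Run:
```python
from h import *
show(); o,p,Rm=st(); hp=hys(p);hp[2]-=14; print('tip',hp); print(Mx.T@Rm)
```

```text
t 14.27 p [ 429.414 -292.319  206.758] z [ 0.47  -0.112 -0.875] y [-0.228 -0.974  0.002] q [-0.759  0.187  2.178  0.656  0.409  0.482] F [-0.773  0.621  0.504] M [0.109 0.366 0.002] w 0.3
tip [ -8.773 -45.304  62.376]
[[ 0.875  0.009  0.484]
 [ 0.009 -1.     0.003]
 [ 0.484  0.002 -0.875]]
```

Emit:
move_arm(deltas=[[255,0,0.008,0,0],[255,0,0.016,0,0],[255,0,0.024,0,0],[255,0,0.031,0.001,0],[255,0,0.038,0.004,0]])

```text
t: 14.68
ee_pos: [422.4, -331.8, 207.6]
orientation: [2.96, -0.347, 0.772]
ft_force: [-0.1, 1.9, 1.9]
width: 0.4
```

Emit:
move_arm(deltas=[[255,0,0.006,0.002,0],[255,0,0.012,0.006,0],[255,0.002,0.018,0.01,0],[255,0.004,0.023,0.015,0],[255,0.006,0.027,0.02,0]])

```text
t: 15.1
ee_pos: [431.1, -361.0, 191.4]
orientation: [2.962, -0.347, 0.769]
ft_force: [-1.3, 0.4, 1.5]
width: 0.8
```

Run:
```python
from h import *
show(); o,p,Rm=st(); hp=hys(p);hp[2]-=14; print('tip',hp);
```

```text
t 15.1 p [ 431.058 -361.038  191.385] z [ 0.473 -0.115 -0.873] y [-0.232 -0.973  0.003] q [-0.87   0.284  2.093  0.729  0.446  0.318] F [-1.254  0.433  1.481] M [0.202 0.528 0.092] w 0.8
tip [  -0.981 -111.679   40.127]
```

Remaining: (112,40) → (119,26) → (125,12) → (127,-2).

Emit:
move_arm(deltas=[[255,0,0.004,0.007,0],[255,0,0.008,0.014,0],[255,0,0.011,0.02,0],[255,0,0.013,0.027,0],[255,0,0.014,0.033,0]])

```text
t: 15.52
ee_pos: [443.7, -378.4, 162.5]
orientation: [2.961, -0.347, 0.77]
ft_force: [-0.7, -1.5, 1.2]
width: 0.8
```

Emit:
move_arm(deltas=[[255,0,0.001,0.005,0],[255,0,0.001,0.01,0],[255,0,0.002,0.013,0],[255,0,0.002,0.013,0]])

```text
t: 15.85
ee_pos: [449.1, -380.8, 151.0]
orientation: [2.964, -0.347, 0.769]
ft_force: [0.4, -0.2, -0.5]
width: 0.5
```

Run:
```python
from h import *
show(); o,p,Rm=st(); hp=hys(p);hp[2]-=14; print('tip',hp); 
for c in('side','top'):
    cv2.imwrite(f'pics/{c}5.png',get_image(c));print([(d['conf'],hys(d['location'])) for d in place_of(c,'right_tip')[:3]])
```

```text
t 15.85 p [ 449.113 -380.834  150.991] z [ 0.473 -0.114 -0.874] y [-0.231 -0.973  0.002] q [-0.869  0.393  2.058  0.848  0.393  0.19 ] F [ 0.447 -0.197 -0.531] M [0.012 0.401 0.012] w 0.5
tip [  -1.926 -126.635   -5.97 ]
[(0.39, array([   5.249, -159.606,   -9.382])), (0.21, array([ -1.722, -61.795, -14.94 ]))]
[(0.35, array([   3.652, -162.535,  -10.076]))]
```

Both arms are out: the right tip measures y≈-161, s≈-10. I back off, centre over the knob, part-open the fingers and re-measure.

Emit:
move_arm(deltas=[[255,0,0,-0.035,0],[255,0,0,-0.07,0],[255,0,0,-0.105,0],[100,0,-0.02,-0.13,0],[90,0,-0.06,-0.14,0]])

```text
t: 16.47
ee_pos: [396.5, -309.9, 277.8]
orientation: [2.954, -0.352, 0.775]
ft_force: [1.9, -1.2, 0.8]
width: 10.0
```

Emit:
move_arm(deltas=[[90,-0.006,-0.03,0,0],[90,-0.012,-0.05,0,0],[90,-0.02,-0.05,0,0],[90,-0.02,-0.05,0,0]])

```text
t: 16.8
ee_pos: [390.2, -252.5, 263.5]
orientation: [2.963, -0.344, 0.769]
ft_force: [0.4, 0.6, -0.1]
width: 37.0
```

Run:
```python
from h import *
show(); o,p,Rm=st(); hp=hys(p);hp[2]-=14; print('tip',hp, Mx.T@Rm)
for c in('side','top'):
    cv2.imwrite(f'pics/{c}6.png',get_image(c));
    for n in ('knob','lid','left_tip','right_tip','mouth'): print(c,n,[(round(d['conf'],2),hys(d['location'])) for d in place_of(c,n)[:2]])
im=cv2.imread('pics/top6.png')[200:340,220:380];cv2.imwrite('pics/t6.png',cv2.resize(im,None,fx=4,fy=4,interpolation=3))
im=cv2.imread('pics/side6.png')[160:320,260:460];cv2.imwrite('pics/s6.png',cv2.resize(im,None,fx=3,fy=3,interpolation=3))
```

```text
t 16.8 p [ 390.216 -252.459  263.515] z [ 0.473 -0.114 -0.874] y [-0.23  -0.973  0.003] q [-0.754 -0.015  2.231  0.497  0.529  0.665] F [ 0.443  0.593 -0.06 ] M [ 0.063  0.336 -0.009] w 37.0
tip [-21.551 -15.862 135.291] [[ 0.874  0.007  0.487]
 [ 0.008 -1.     0.001]
 [ 0.487  0.003 -0.874]]
side knob [(0.78, array([   4.523, -469.984, -109.883])), (0.7, array([ 0.717, -0.826, 28.685]))]
side lid [(0.79, array([-0.254, -0.868, -3.895])), (0.65, array([  -9.777, -472.281, -148.739]))]
side left_tip [(0.63, array([2.597, 3.693, 1.619])), (0.47, array([  0.359, 162.105,  -7.366]))]
side right_tip [(0.44, array([   2.617, -159.433,  -12.827]))]
side mouth [(0.84, array([1.238, 0.499, 1.826])), (0.62, array([ -0.769,  66.844, -14.798]))]
top knob [(0.93, array([   1.517, -472.046, -123.505])), (0.62, array([ 1.81 , -0.267, 31.056]))]
top lid [(0.89, array([ -14.526, -470.236, -145.881])), (0.75, array([ 0.101,  3.189, -1.097]))]
top left_tip [(0.73, array([  1.905, 161.928,  -7.451])), (0.34, array([   4.884, -159.492,  -12.635]))]
top right_tip [(0.68, array([   5.652, -162.551,  -12.385]))]
top mouth [(0.94, array([ 1.589, -0.524,  0.699]))]
```

View pics/t6.png

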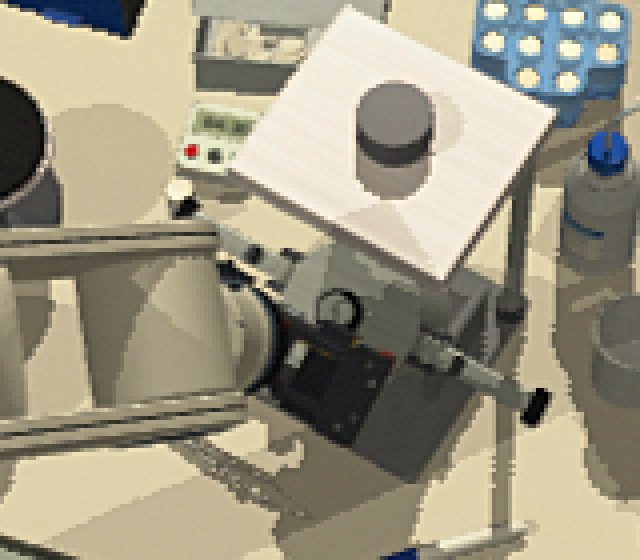

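View pics/s6.png

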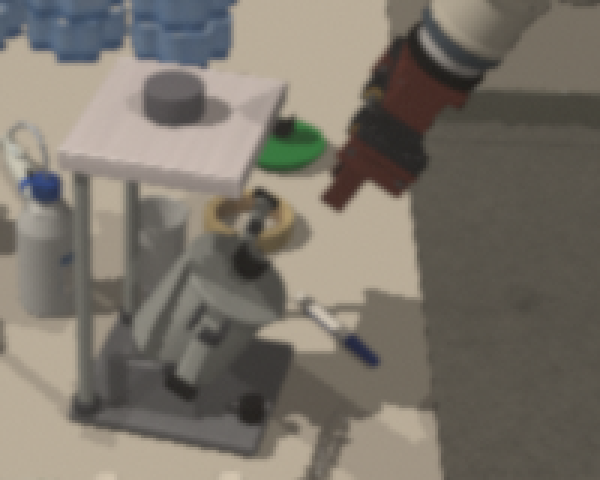

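Both arms are out, with black bars at (535,405) and (185,195) in the top crop. The lid is seated and its knob is where I expected. I align and descend onto the knob.

Emit:
move_arm(deltas=[[60,0.012,-0.008,0,0],[60,0.0225,-0.0155,0.02,0],[60,0.0225,-0.0155,0.04,0],[60,0.0225,-0.0155,0.06,0],[60,0.0225,-0.0155,0.06,0]])

```text
t: 17.82
ee_pos: [442.5, -249.8, 219.9]
orientation: [2.965, -0.347, 0.765]
ft_force: [-1.1, -0.4, -1.0]
width: 67.2
```

Run:
```python
from h import *
show(); o,p,Rm=st(); hp=hys(p); print('tcp hys',hp); 
im=get_image('top')[200:340,220:380];cv2.imwrite('pics/t7.png',cv2.resize(im,None,fx=4,fy=4,interpolation=3))
im=get_image('side')[160:320,260:460];cv2.imwrite('pics/s7.png',cv2.resize(im,None,fx=3,fy=3,interpolation=3))
```

```text
t 17.82 p [ 442.501 -249.802  219.931] z [ 0.471 -0.113 -0.875] y [-0.231 -0.973  0.001] q [-0.652  0.136  2.2    0.543  0.389  0.69 ] F [-1.081 -0.417 -0.951] M [0.056 0.355 0.026] w 67.2
tcp hys [ 0.104 -0.897 86.462]
```

View pics/s7.png

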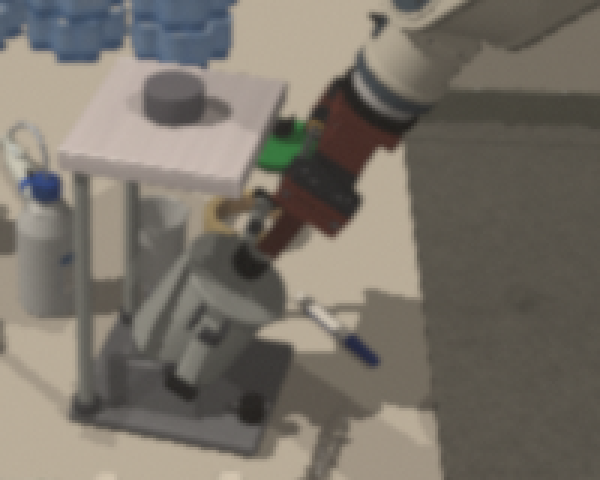

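The fingers straddle the knob, at (255,255) in the crop. I descend the final 57 mm and close.

Emit:
move_arm(deltas=[[60,0.001,-0.001,0.02,0],[60,0.001,-0.001,0.04,0],[60,0.001,-0.001,0.056,0],[60,0.001,-0.001,0.056,0]])

```text
t: 18.25
ee_pos: [470.1, -256.2, 173.3]
orientation: [2.963, -0.348, 0.769]
ft_force: [-0.0, 0.2, -0.2]
width: 67.3
```

Emit:
move_arm(deltas=[[255,0,0,0,0],[255,0,0,0,0],[255,0,0,0,0],[255,0,0,0,0],[255,0,0,0,0]])

```text
t: 18.67
ee_pos: [470.0, -256.4, 175.1]
orientation: [2.961, -0.347, 0.772]
ft_force: [-0.4, -0.2, 0.0]
width: 37.2
```

Run:
```python
from h import *
show(); o,p,Rm=st(); hp=hys(p); print('tcp hys',hp);
```

```text
t 18.67 p [ 470.026 -256.362  175.062] z [ 0.475 -0.116 -0.873] y [-0.232 -0.973  0.003] q [-0.622  0.265  2.184  0.72   0.28   0.526] F [-0.368 -0.209  0.015] M [ 0.033  0.357 -0.01 ] w 37.2
tcp hys [ 2.174 -0.752 33.457]
```

Emit:
move_arm(deltas=[[200,0,0,0.004,0],[255,-0.001,0,0.004,0],[255,-0.001,0,0.004,0],[255,-0.001,0,0.004,0],[255,-0.001,0,0.004,0]])

```text
t: 19.08
ee_pos: [472.1, -256.5, 171.8]
orientation: [2.961, -0.346, 0.774]
ft_force: [-3.3, 4.9, 14.7]
width: 33.2
```

Run:
```python
from h import *
show(); o,p,Rm=st(); hp=hys(p); print('tcp hys',hp);
```

```text
t 19.08 p [ 472.076 -256.535  171.799] z [ 0.476 -0.116 -0.872] y [-0.231 -0.973  0.003] q [-0.621  0.274  2.184  0.745  0.273  0.502] F [-3.272  4.896 14.696] M [ 0.518 -0.332  0.397] w 33.2
tcp hys [ 2.304 -0.434 29.615]
```

It is gripped at 33 mm. I draw the lid straight out along the axis.

Emit:
move_arm(deltas=[[255,0,0,-0.008,0],[255,0,0,-0.016,0],[255,0,0,-0.024,0],[255,0,0,-0.032,0],[255,0,0,-0.04,0]])

```text
t: 19.5
ee_pos: [451.3, -251.2, 204.7]
orientation: [2.964, -0.347, 0.768]
ft_force: [-0.8, 0.1, -4.0]
width: 33.3
```

Emit:
move_arm(deltas=[[255,0,0,-0.015,0],[255,0,0,-0.03,0],[255,0,0,-0.045,0],[255,0,0,-0.055,0],[255,0,0,-0.06,0]])

```text
t: 19.92
ee_pos: [423.1, -244.6, 258.1]
orientation: [2.962, -0.347, 0.77]
ft_force: [0.2, -0.0, -3.8]
width: 32.9
```

Run:
```python
from h import *
show(); o,p,Rm=st(); hp=hys(p); print('tcp hys',hp); 
for c in('side','top'):
    cv2.imwrite(f'pics/{c}8.png',get_image(c))
    for n in ('knob','lid','rest'): print(c,n,[(round(d['conf'],2),np.array(d['location'])) for d in place_of(c,n)[:3]])
im=cv2.imread('pics/top8.png')[200:340,200:380];cv2.imwrite('pics/t8.png',cv2.resize(im,None,fx=4,fy=4,interpolation=3))
im=cv2.imread('pics/side8.png')[120:320,240:480];cv2.imwrite('pics/s8.png',cv2.resize(im,None,fx=3,fy=3,interpolation=3))
```

```text
t 19.92 p [ 423.102 -244.645  258.14 ] z [ 0.474 -0.116 -0.873] y [-0.232 -0.973  0.003] q [-0.673  0.031  2.201  0.457  0.483  0.77 ] F [ 0.206 -0.001 -3.831] M [ 0.134  0.671 -0.038] w 32.9
tcp hys [  1.83   -0.482 129.586]
side knob [(0.76, array([ 432.5, -731. ,   47. ])), (0.69, array([ 419.8, -243. ,  259. ]))]
side lid [(0.74, array([ 434.5, -732.8,   12.4])), (0.64, array([ 437.2, -248.4,  228.8]))]
side rest [(0.94, array([379.8,  57. ,   2.3])), (0.81, array([507.2, 256.6,  -1.3])), (0.63, array([553.1,  89.8,   2. ]))]
top knob [(0.88, array([ 420.6, -243.5,  260.2])), (0.83, array([ 433.3, -735.2,   43.8]))]
top lid [(0.69, array([ 432.6, -729.6,   11.4])), (0.61, array([ 476.2, -325.7,  137.8])), (0.57, array([ 437.8, -246. ,  231.1]))]
top rest [(0.96, array([553.5,  88.7,  -0.7])), (0.94, array([512.3, 253.8,  -0. ])), (0.62, array([380.4,  56.4,   0.5]))]
```

View pics/s8.png

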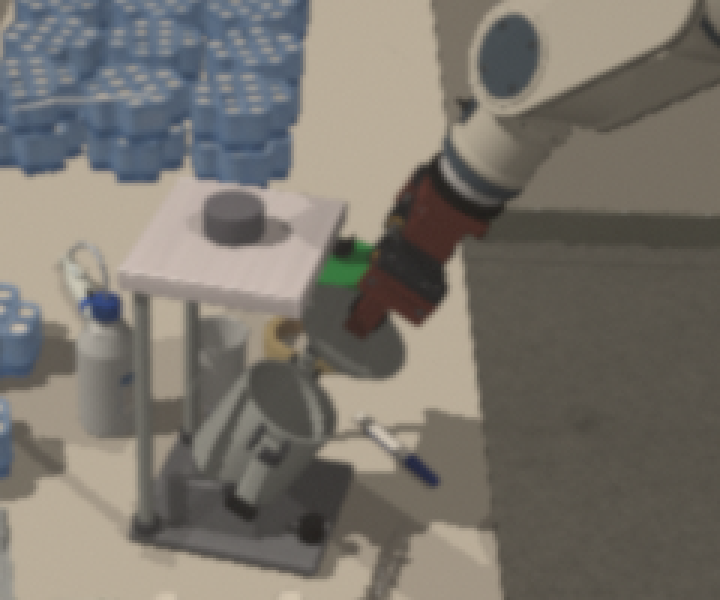

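View pics/t8.png

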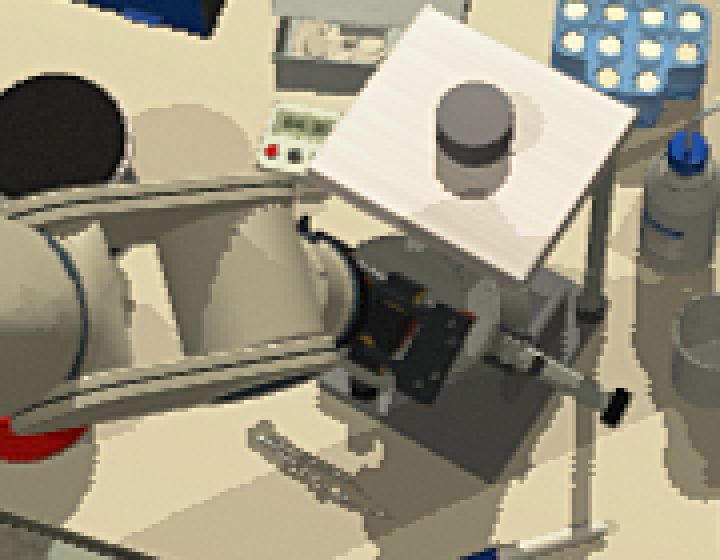

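The lid is in hand with a weight of 3.8 N, and the drum is open at (290,400) in the side crop. I carry it back and left to the -14° azimuth. There I will undo the tilt the same way, at the inner limit.

Run:
```python
from h import *
to((385,-94,330)); to((350,-86,320))
```

```text
tool delta m [-0.028 -0.137 -0.1  ] rows 4.12382615204819
tool delta m [-0.064 -0.137 -0.108] rows 4.461275256680189
```

Emit:
move_arm(deltas=[[255,-0.01,-0.01,-0.015,0],[255,-0.018,-0.035,-0.035,0],[255,-0.028,-0.06,-0.055,0],[255,-0.035,-0.085,-0.075,0],[255,-0.04,-0.11,-0.09,0]])

```text
t: 20.73
ee_pos: [371.2, -118.6, 316.3]
orientation: [2.962, -0.35, 0.769]
ft_force: [1.1, 0.7, -4.2]
width: 33.0
```

Emit:
move_arm(deltas=[[255,-0.01,-0.015,-0.005,0],[255,-0.02,-0.027,-0.01,0],[255,-0.035,-0.027,-0.02,0],[255,-0.05,-0.027,-0.028,0],[255,-0.065,-0.027,-0.036,0]])

```text
t: 21.15
ee_pos: [305.7, -75.1, 315.4]
orientation: [2.964, -0.345, 0.769]
ft_force: [0.9, -0.7, -4.3]
width: 33.0
```

Run:
```python
from h import *
show(); o,p,Rm=st();print(np.degrees(np.arccos(-Rm[2,2])),np.hypot(*p[:2]))
```

```text
t 21.15 p [305.701 -75.115 315.368] z [ 0.473 -0.114 -0.874] y [-0.23  -0.973  0.002] q [-0.314 -0.477  2.397  0.057  0.715  1.455] F [ 0.933 -0.687 -4.296] M [ 0.051  0.744 -0.036] w 33.0
29.094323984230957 314.7938663562505
```

Emit:
move_arm(deltas=[[255,-0.025,0,-0.014,0],[255,-0.05,0,-0.028,0],[255,-0.07,0,-0.04,0]])

```text
t: 21.4
ee_pos: [226.3, -56.2, 315.4]
orientation: [2.965, -0.345, 0.766]
ft_force: [0.2, -0.8, -3.7]
width: 33.6
```

Emit:
move_arm(deltas=[[255,-0.1,0,-0.05,0]])

```text
t: 21.48
ee_pos: [190.1, -47.3, 315.4]
orientation: [2.965, -0.338, 0.769]
ft_force: [-1.9, -2.3, -2.0]
width: 33.3
```

Emit:
move_arm(deltas=[[255,-0.1,0,-0.05,0]])

```text
t: 21.57
ee_pos: [176.8, -47.4, 310.0]
orientation: [2.969, -0.337, 0.756]
ft_force: [0.1, -0.5, -4.5]
width: 33.5
```

Run:
```python
from h import *
show(); o,p,Rm=st();print(np.degrees(np.arccos(-Rm[2,2])),np.hypot(*p[:2]))
cv2.imwrite('pics/s9.png',get_image('side'))
```

```text
t 21.57 p [176.809 -47.391 310.018] z [ 0.466 -0.111 -0.878] y [-0.225 -0.974  0.003] q [-0.649 -0.904  2.503  0.22   1.09   1.091] F [ 0.056 -0.493 -4.458] M [0.133 0.736 0.01 ] w 33.5
28.610400807655683 183.05026286730921
```

View pics/s9.png

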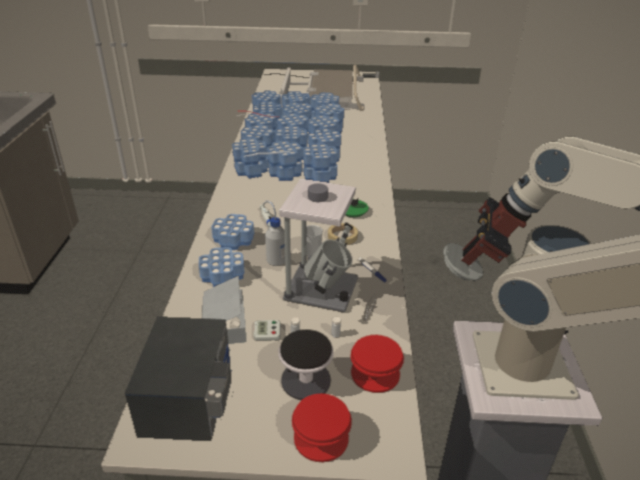

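The q2 limit comes first here and the lid is getting close to the base, so I'll stop this. I'll fit a planar arm model from logged data to choose a better place to un-tilt (q5 lower limit or q3 upper limit).

```bash
cat > kin.py <<'E'
from h import *
from scipy.optimize import least_squares
D=np.array([[.4237,1.6306,1.0886,624.5,236],[.188,1.648,1.305,553.3,367.9],[.207,1.464,1.47,590.6,442.1],[.898,.342,1.901,924.3,451.3],[1.048,.086,1.973,970.5,433.1],[1.116,.086,1.428,1131,404.7],[-.477,2.397,.715,314.8,315.4],[1.096,.086,1.636,1073.1,401.2],[1.034,.086,1.957,973.3,447.2],[1.074,.087,1.887,998.3,408.8]])
def fk(P,q2,q3,q5):
    a,h,L1,L2,d,L3=P; f=q2+q3; t=f+q5
    return np.array([a+L1*np.sin(q2)+L2*np.sin(f)+d*np.cos(f)+L3*np.sin(t), h+L1*np.cos(q2)+L2*np.cos(f)-d*np.sin(f)+L3*np.cos(t)])
s=least_squares(lambda P:(fk(P,*D[:,:3].T)-D[:,3:].T).ravel(),[0,150,450,400,0,250])
P=s.x
def ik(r,z,tilt,g=(0,2)):
    f=lambda q: fk(P,q[0],q[1],np.pi-tilt-q[0]-q[1])-(r,z)
    x=least_squares(f,g); q2,q3=x.x; return q2,q3,np.pi-tilt-q2-q3,np.abs(x.fun).max()
if __name__=='__main__':
    print(P,np.abs(s.fun).max())
    for tilt in (.5,.25,0):
        for z in (150,200,250,300):
            print(tilt,z,[ (r,np.round(ik(r,z,tilt),2).tolist()) for r in (350,400,450,500,560)])
E
python3 kin.py
```

```text
[  0.563 313.493 562.568 484.683  77.807 296.115] 0.4917474020938357
0.5 150 [(350, [0.08, 2.57, -0.01, 0.0]), (400, [0.15, 2.47, 0.02, 0.0]), (450, [0.21, 2.38, 0.05, 0.0]), (500, [0.27, 2.28, 0.09, 0.0]), (560, [0.34, 2.16, 0.15, 0.0])]
0.5 200 [(350, [-0.1, 2.51, 0.23, 0.0]), (400, [-0.01, 2.43, 0.22, 0.0]), (450, [0.08, 2.34, 0.22, 0.0]), (500, [0.15, 2.24, 0.24, 0.0]), (560, [0.24, 2.13, 0.28, 0.0])]
0.5 250 [(350, [-0.25, 2.45, 0.44, 0.0]), (400, [-0.13, 2.37, 0.4, 0.0]), (450, [-0.04, 2.29, 0.39, 0.0]), (500, [0.05, 2.2, 0.39, 0.0]), (560, [0.15, 2.09, 0.41, 0.0])]
0.5 300 [(350, [-0.35, 2.38, 0.62, 0.0]), (400, [-0.23, 2.31, 0.57, 0.0]), (450, [-0.13, 2.23, 0.54, 0.0]), (500, [-0.03, 2.14, 0.53, 0.0]), (560, [0.07, 2.04, 0.53, 0.0])]
0.25 150 [(350, [0.09, 2.42, 0.38, 0.0]), (400, [0.16, 2.32, 0.41, 0.0]), (450, [0.23, 2.22, 0.44, 0.0]), (500, [0.3, 2.12, 0.47, 0.0]), (560, [0.37, 2.0, 0.52, 0.0])]
0.25 200 [(350, [-0.04, 2.37, 0.57, 0.0]), (400, [0.05, 2.28, 0.57, 0.0]), (450, [0.13, 2.19, 0.58, 0.0]), (500, [0.2, 2.09, 0.6, 0.0]), (560, [0.29, 1.97, 0.64, 0.0])]
0.25 250 [(
[... 300 characters left out ...]
, (560, [0.15, 1.87, 0.87, 0.0])]
0 150 [(350, [0.17, 2.27, 0.7, 0.0]), (400, [0.24, 2.17, 0.73, 0.0]), (450, [0.31, 2.07, 0.76, 0.0]), (500, [0.37, 1.97, 0.81, 0.0]), (560, [0.45, 1.83, 0.86, 0.0])]
0 200 [(350, [0.07, 2.23, 0.85, 0.0]), (400, [0.15, 2.13, 0.86, 0.0]), (450, [0.22, 2.03, 0.89, 0.0]), (500, [0.29, 1.93, 0.92, 0.0]), (560, [0.38, 1.8, 0.96, 0.0])]
0 250 [(350, [-0.03, 2.17, 0.99, 0.0]), (400, [0.06, 2.08, 1.0, 0.0]), (450, [0.14, 1.99, 1.01, 0.0]), (500, [0.22, 1.89, 1.03, 0.0]), (560, [0.31, 1.76, 1.07, 0.0])]
0 300 [(350, [-0.1, 2.11, 1.13, 0.0]), (400, [-0.01, 2.03, 1.12, 0.0]), (450, [0.08, 1.93, 1.13, 0.0]), (500, [0.16, 1.84, 1.14, 0.0]), (560, [0.26, 1.71, 1.17, 0.0])]
```

The model fits within 0.5 mm. The q3 upper limit binds near r≈320, z≈185 with the wrist well forward of the base, so I un-tilt there.

Run:
```python
from h import *
to((320,-78,240)); to((320,-78,195))
```

```text
tool delta m [ 0.095 -0.009  0.13 ] rows 3.8816033414086744
tool delta m [ 0.074 -0.009  0.17 ] rows 4.451700103195028
```

Emit:
move_arm(deltas=[[255,0.03,-0.002,0.015,0],[255,0.06,-0.004,0.04,0],[255,0.085,-0.006,0.075,0],[255,0.095,-0.009,0.105,0],[255,0.095,-0.009,0.13,0]])

```text
t: 22.03
ee_pos: [328.0, -75.2, 241.9]
orientation: [2.969, -0.346, 0.759]
ft_force: [1.0, -0.1, -3.9]
width: 33.1
```

Emit:
move_arm(deltas=[[255,-0.007,0,0.015,0],[255,-0.015,0,0.03,0],[255,-0.021,0,0.04,0]])

```text
t: 22.28
ee_pos: [323.4, -74.6, 193.7]
orientation: [2.973, -0.348, 0.745]
ft_force: [0.7, -0.1, -5.2]
width: 33.3
```

Run:
```python
from h import *
show(); o,p,Rm=st();print(np.degrees(np.arccos(-Rm[2,2])),np.hypot(*p[:2]))
print(Rm.T@np.array([-.97,.24,0]))
```

```text
t 22.28 p [323.424 -74.607 193.717] z [ 0.459 -0.109 -0.882] y [-0.231 -0.973  0.   ] q [-0.283 -0.119  2.546  0.105  0.226  1.424] F [ 0.723 -0.133 -5.23 ] M [ 0.159  0.636 -0.024] w 33.3
28.124228181038024 331.91720155053355
[-0.881 -0.009 -0.471]
```

Now single-row inward pulls (world inward = tool (-0.88, 0, -0.47)).

Emit:
move_arm(deltas=[[255,-0.1,0,-0.04,0]])

```text
t: 22.37
ee_pos: [295.3, -68.0, 196.1]
orientation: [2.984, -0.351, 0.712]
ft_force: [-0.8, 0.2, -1.9]
width: 33.3
```

Emit:
move_arm(deltas=[[255,-0.1,0,-0.04,0]])

```text
t: 22.45
ee_pos: [268.3, -61.3, 213.0]
orientation: [2.993, -0.352, 0.683]
ft_force: [-0.1, 0.9, -2.7]
width: 33.3
```

Emit:
move_arm(deltas=[[255,-0.1,0,-0.04,0]])

```text
t: 22.53
ee_pos: [241.2, -54.8, 232.0]
orientation: [2.996, -0.352, 0.668]
ft_force: [0.8, 0.1, -2.2]
width: 33.0
```

Run:
```python
from h import *
show(); o,p,Rm=st();print(np.degrees(np.arccos(-Rm[2,2])),np.hypot(*p[:2]))
```

```text
t 22.53 p [241.161 -54.849 232.016] z [ 0.413 -0.099 -0.905] y [-0.232 -0.973  0.001] q [-0.309 -0.473  2.579  0.055  0.598  1.458] F [ 0.77   0.066 -2.204] M [0.1   0.488 0.017] w 33.0
25.151512506786126 247.31967714413898
```

Emit:
move_arm(deltas=[[255,-0.1,0,0.09,0]])

```text
t: 22.62
ee_pos: [246.4, -55.7, 233.1]
orientation: [2.985, -0.35, 0.695]
ft_force: [2.4, -0.5, -1.6]
width: 33.0
```

Emit:
move_arm(deltas=[[255,-0.1,0,0.09,0]])

```text
t: 22.7
ee_pos: [254.5, -57.2, 217.2]
orientation: [3.0, -0.353, 0.645]
ft_force: [0.2, -0.6, -3.8]
width: 33.1
```

Emit:
move_arm(deltas=[[255,-0.1,0,0.06,0]])

```text
t: 22.78
ee_pos: [252.8, -56.0, 205.8]
orientation: [3.017, -0.355, 0.587]
ft_force: [-1.7, -0.4, -4.0]
width: 33.1
```

Run:
```python
from h import *
show(); o,p,Rm=st();print(np.degrees(np.arccos(-Rm[2,2])),np.hypot(*p[:2]))
```

```text
t 22.78 p [252.752 -56.007 205.796] z [ 0.365 -0.09  -0.927] y [-0.233 -0.972  0.003] q [-0.28  -0.325  2.579  0.03   0.503  1.502] F [-1.665 -0.447 -4.018] M [0.063 0.599 0.017] w 33.1
22.059717597749177 258.88286178797955
```

Works well, about 3° per row. I'll continue.

Emit:
move_arm(deltas=[[255,-0.1,0,0.06,0]])

```text
t: 22.87
ee_pos: [250.2, -54.5, 196.2]
orientation: [3.029, -0.357, 0.539]
ft_force: [0.9, 0.3, -4.5]
width: 32.9
```

Emit:
move_arm(deltas=[[255,-0.1,0,0.06,0]])

```text
t: 22.95
ee_pos: [248.6, -53.1, 187.5]
orientation: [3.039, -0.358, 0.496]
ft_force: [1.1, -0.9, -4.1]
width: 33.3
```

Emit:
move_arm(deltas=[[255,-0.1,0,0.06,0]])

```text
t: 23.03
ee_pos: [247.4, -51.5, 178.7]
orientation: [3.047, -0.36, 0.457]
ft_force: [0.6, 0.2, -3.4]
width: 33.1
```

Run:
```python
from h import *
show(); o,p,Rm=st();print(np.degrees(np.arccos(-Rm[2,2])),np.hypot(*p[:2]))
```

```text
t 23.03 p [247.412 -51.539 178.748] z [ 0.284 -0.073 -0.956] y [-0.233 -0.972  0.005] q [-0.253 -0.208  2.58   0.001  0.472  1.552] F [ 0.648  0.188 -3.375] M [ 0.094  0.496 -0.037] w 33.1
17.07738008811905 252.72364446843238
```

Emit:
move_arm(deltas=[[255,-0.1,0,0.05,0]])

```text
t: 23.12
ee_pos: [243.8, -49.2, 172.4]
orientation: [3.055, -0.361, 0.415]
ft_force: [0.7, -1.0, -2.7]
width: 33.3
```

Emit:
move_arm(deltas=[[255,-0.1,0,0.05,0]])

```text
t: 23.2
ee_pos: [239.5, -46.5, 166.6]
orientation: [3.061, -0.362, 0.375]
ft_force: [0.1, -0.3, -4.5]
width: 33.1
```

Emit:
move_arm(deltas=[[255,-0.1,0,0.05,0]])

```text
t: 23.28
ee_pos: [235.5, -43.3, 161.0]
orientation: [3.067, -0.364, 0.336]
ft_force: [0.9, -0.5, -4.1]
width: 33.4
```

Run:
```python
from h import *
show(); o,p,Rm=st();print(np.degrees(np.arccos(-Rm[2,2])),np.hypot(*p[:2]))
cv2.imwrite('pics/s10.png',get_image('side')[100:480,240:640]); cv2.imwrite('pics/t10.png',get_image('top')[200:480,0:400])
```

```text
t 23.28 p [235.477 -43.337 161.041] z [ 0.209 -0.06  -0.976] y [-0.235 -0.972  0.01 ] q [-0.214 -0.14   2.58  -0.031  0.483  1.619] F [ 0.938 -0.523 -4.146] M [ 0.073  0.409 -0.025] w 33.4
12.56563466661907 239.4313282511634
```

View pics/s10.png

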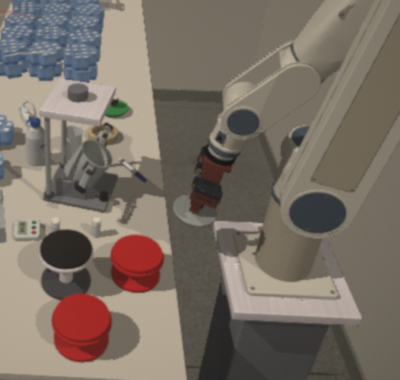

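View pics/t10.png

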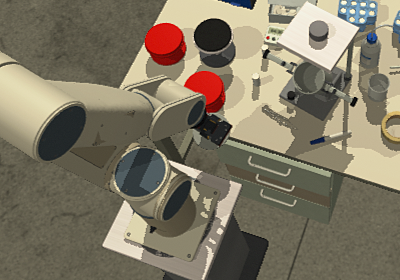

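The tool is now tilted 12.6°. The lid, at (195,210) in the side crop, is clear of the cart plate and the table edge. A few more rows.

Emit:
move_arm(deltas=[[255,-0.1,0.01,0.04,0]])

```text
t: 23.47
ee_pos: [228.8, -43.8, 159.7]
orientation: [3.072, -0.363, 0.3]
ft_force: [-0.3, -0.2, -2.9]
width: 32.9
```

Emit:
move_arm(deltas=[[255,-0.1,0.01,0.04,0]])

```text
t: 23.55
ee_pos: [220.2, -44.2, 158.8]
orientation: [3.077, -0.365, 0.259]
ft_force: [-1.0, 0.1, -3.3]
width: 33.1
```

Emit:
move_arm(deltas=[[255,-0.1,0.01,0.04,0]])

```text
t: 23.63
ee_pos: [211.6, -44.8, 159.1]
orientation: [3.081, -0.367, 0.222]
ft_force: [-0.4, -0.1, -3.4]
width: 33.1
```

Run:
```python
from h import *
show(); o,p,Rm=st();print(np.degrees(np.arccos(-Rm[2,2])),np.hypot(*p[:2]))
```

```text
t 23.63 p [211.597 -44.808 159.069] z [ 0.138 -0.047 -0.989] y [-0.236 -0.972  0.013] q [-0.247 -0.152  2.581 -0.022  0.568  1.578] F [-0.412 -0.112 -3.405] M [0.056 0.316 0.005] w 33.1
8.356837544629231 216.28966098202204
```

Emit:
move_arm(deltas=[[255,-0.1,0.005,0.055,0]])

```text
t: 23.72
ee_pos: [206.3, -44.3, 156.0]
orientation: [3.085, -0.369, 0.186]
ft_force: [0.8, 0.2, -4.3]
width: 33.5
```

Emit:
move_arm(deltas=[[255,-0.1,0.005,0.055,0]])

```text
t: 23.8
ee_pos: [201.1, -43.6, 153.0]
orientation: [3.089, -0.37, 0.148]
ft_force: [-0.4, 0.3, -3.4]
width: 33.0
```

Emit:
move_arm(deltas=[[255,-0.1,0.005,0.055,0]])

```text
t: 23.88
ee_pos: [195.1, -42.8, 150.6]
orientation: [3.092, -0.371, 0.109]
ft_force: [0.5, -0.6, -3.5]
width: 33.1
```

Run:
```python
from h import *
show(); o,p,Rm=st();print(np.degrees(np.arccos(-Rm[2,2])),np.hypot(*p[:2]))
```

```text
t 23.88 p [195.052 -42.757 150.614] z [ 0.066 -0.033 -0.997] y [-0.237 -0.971  0.017] q [-0.252 -0.117  2.58  -0.027  0.606  1.579] F [ 0.454 -0.561 -3.489] M [0.025 0.23  0.008] w 33.1
4.260099750064628 199.68315122525414
```

Emit:
move_arm(deltas=[[255,-0.1,0.005,0.06,0]])

```text
t: 23.97
ee_pos: [189.6, -42.2, 147.6]
orientation: [3.096, -0.371, 0.071]
ft_force: [0.4, 1.1, -4.0]
width: 33.5
```

Emit:
move_arm(deltas=[[255,-0.06,0.01,0.03,0]])

```text
t: 24.05
ee_pos: [181.0, -46.0, 148.1]
orientation: [3.099, -0.37, 0.033]
ft_force: [-0.9, -0.6, -3.5]
width: 33.1
```

Run:
```python
from h import *
show(); o,p,Rm=st();print(np.degrees(np.arccos(-Rm[2,2])),np.hypot(*p[:2])); to((330,-75,230))
```

```text
t 24.05 p [180.998 -46.005 148.148] z [ 0.019 -0.022 -1.   ] y [-0.236 -0.972  0.017] q [-0.287 -0.107  2.58  -0.027  0.644  1.543] F [-0.905 -0.624 -3.505] M [ 0.029  0.149 -0.041] w 33.1
1.6727238992232212 186.75283144820182
tool delta m [ 0.154 -0.006 -0.078] rows 4.135712071118819
```

Tool tilt is 1.7°. I move out and up, then across to the black support, and estimate the pad height from the images.

Emit:
move_arm(deltas=[[255,0.03,0,-0.015,0],[255,0.06,0,-0.035,0],[255,0.09,0,-0.06,0],[255,0.12,0,-0.085,0],[255,0.15,0,-0.11,0]])

```text
t: 24.47
ee_pos: [325.5, -79.3, 263.3]
orientation: [3.099, -0.371, 0.035]
ft_force: [1.1, -0.6, -3.8]
width: 33.3
```

Run:
```python
from h import *
show(); o,p,Rm=st();print(np.degrees(np.arccos(-Rm[2,2])),np.hypot(*p[:2])); to((552,90,280))
cs={}
for c in('side','top'):
    k=calibration(c);cs[c]=k
    im=cv2.imread(f'pics/{c}0.png').astype(int)
    x0,x1,y0,y1=(270,340,325,375) if c=='side' else (185,240,210,260)
    m=np.zeros((480,640),np.uint8); m[y0:y1,x0:x1]=(im[y0:y1,x0:x1].max(2)<38)
    n,l,s,ce=cv2.connectedComponentsWithStats(m); i=1+np.argmax(s[1:,4]); cnt=cv2.findContours((l==i).astype(np.uint8),0,1)[0][0]
    print(c,'ellipse',cv2.fitEllipse(cv2.convexHull(cnt)),s[i])
    for z in (0,80,90,100,110,120,130):
        q=k['world_to_cam'][:3]@np.array([552.5,90.5,z,1]); uv=k['intrinsics']@q; print(z,uv[:2]/uv[2])
```

```text
t 24.47 p [325.471 -79.254 263.265] z [ 0.02  -0.023 -1.   ] y [-0.236 -0.971  0.017] q [-0.259 -0.088  2.196 -0.02   1.009  1.56 ] F [ 1.093 -0.646 -3.818] M [-0.039  0.072  0.006] w 33.3
1.7234655998829205 334.9817918306012
tool delta m [ 0.181 -0.218 -0.016] rows 6.793063181738485
side ellipse ((321.5014343261719, 361.31646728515625), (2.9976389408111572, 11.034153938293457), 57.67566680908203) [317 358  10   7  18]
0 [306.253 380.825]
80 [306.302 358.084]
90 [306.308 355.134]
100 [306.315 352.158]
110 [306.321 349.157]
120 [306.328 346.13 ]
130 [306.335 343.078]
top ellipse ((212.20838928222656, 234.74868774414062), (32.11655044555664, 36.68935775756836), 74.34620666503906) [194 219  37  32 938]
0 [217.401 252.803]
80 [213.962 240.804]
90 [213.516 239.245]
100 [213.065 237.673]
110 [212.61  236.086]
120 [212.151 234.485]
130 [211.688 232.87 ]
```

Emit:
move_arm(deltas=[[255,0.026,-0.031,-0.004,0],[255,0.052,-0.062,-0.008,0],[255,0.078,-0.093,-0.012,0],[255,0.104,-0.124,-0.014,0],[255,0.13,-0.155,-0.016,0]])

```text
t: 24.88
ee_pos: [488.3, 42.7, 278.2]
orientation: [3.098, -0.371, 0.034]
ft_force: [0.7, -0.7, -3.3]
width: 33.0
```

Run:
```python
from h import *
from scipy.optimize import least_squares
im=cv2.imread('pics/side0.png')
m=((im.max(2)<48).astype(np.uint8)); w=np.zeros_like(m); w[328:375,272:340]=1; m*=w
m=cv2.morphologyEx(m,2,np.ones((3,3),np.uint8)) 
n,l,s,ce=cv2.connectedComponentsWithStats(m)
i=1+np.argmax(s[1:,4]); print(s[i]); cnt=cv2.findContours((l==i).astype(np.uint8),0,1)[0][0]; e=cv2.fitEllipse(cv2.convexHull(cnt)); print(e)
obs={'side':e[0],'top':(212.2,234.75)}
def pr(c,x):
    k=calibration(c); uv=k['intrinsics']@(k['world_to_cam'][:3]@np.append(x,1)); return uv[:2]/uv[2]
r=least_squares(lambda x:np.r_[pr('side',x)-obs['side'],pr('top',x)-obs['top']],[552,90,105]); print(r.x,r.fun)
show(); to((552,90,260))
```

```text
[ 282  331   49   37 1456]
((305.91143798828125, 349.11541748046875), (37.3197021484375, 49.22050094604492), 91.67938232421875)
[553.914  92.867 112.895] [-0.251 -0.141 -0.221  0.329]
t 24.88 p [488.305  42.721 278.164] z [ 0.019 -0.023 -1.   ] y [-0.236 -0.972  0.018] q [ 0.078  0.164  1.891 -0.028  1.069  1.9  ] F [ 0.737 -0.674 -3.27 ] M [0.012 0.111 0.003] w 33.0
tool delta m [ 0.05  -0.061  0.018] rows 1.9514873297283968
```

Pad triangulated at about (554,93), top ≈113 mm, so contact is expected near TCP z≈157. I move above it and stop at z≈195.

Emit:
move_arm(deltas=[[255,0.026,-0.032,0.006,0],[255,0.051,-0.063,0.018,0],[255,0.051,-0.063,0.045,0],[255,0.051,-0.063,0.07,0],[255,0.051,-0.063,0.083,0]])

```text
t: 25.3
ee_pos: [551.7, 88.8, 191.8]
orientation: [3.097, -0.369, 0.027]
ft_force: [-0.3, -0.1, -4.4]
width: 33.4
```

Run:
```python
from h import *
show()
for c in('side','top'):
    im=get_image(c); cv2.imwrite(f'pics/{c}11.png',im)
    cr=im[280:420,240:400] if c=='side' else im[160:300,140:300]
    cv2.imwrite(f'pics/{c}11c.png',cv2.resize(cr,None,fx=4,fy=4,interpolation=3))
    for n in ('knob','lid','rest'): print(c,n,[(round(d['conf'],2),np.array(d['location'])) for d in place_of(c,n)[:4]])
```

```text
t 25.3 p [551.702  88.791 191.834] z [ 0.015 -0.024 -1.   ] y [-0.235 -0.972  0.02 ] q [ 0.152  0.38   1.819 -0.033  0.931  1.979] F [-0.277 -0.086 -4.372] M [-0.002  0.23   0.018] w 33.4
side knob []
side lid [(0.97, array([546.8,  86.7, 156.4])), (0.38, array([ 486. , -254.9,  145.2]))]
side rest [(0.88, array([380.7,  56. ,   0.9])), (0.76, array([507.5, 255. ,  -3.9])), (0.68, array([555.2,  89.4,  -0.8]))]
top knob [(0.78, array([550.3,  90.2, 197.5])), (0.65, array([ 432.4, -734. ,   43. ]))]
top lid [(0.97, array([549. ,  89.6, 167.5])), (0.87, array([ 430.2, -729.8,   10.5])), (0.53, array([ 693.5, -422.7,    0.3])), (0.16, array([ 482.5, -261. ,  145.1]))]
top rest [(0.94, array([546.9,  88.5,  -0.6])), (0.73, array([509.7, 252.4,  -0.5])), (0.63, array([ 507.4, -197.7,  137.1])), (0.61, array([379.7,  55.1,  -4. ]))]
```

View pics/side11c.png

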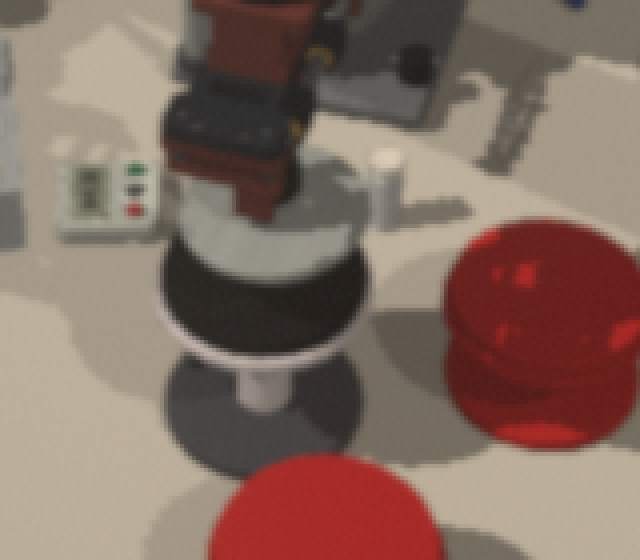

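The lid sits level above the middle of the black pad, at (265,230) over (265,280) in the crop. I lower quickly for 22 mm with a small centring shift, then go in fine steps.

Emit:
move_arm(deltas=[[255,0.002,-0.002,0.006,0],[255,0.003,-0.003,0.012,0],[255,0.003,-0.003,0.018,0],[255,0.003,-0.003,0.022,0],[255,0.003,-0.003,0.022,0]])

```text
t: 26.12
ee_pos: [556.6, 90.0, 172.9]
orientation: [3.098, -0.371, 0.033]
ft_force: [-0.8, 0.4, -4.4]
width: 33.1
```

Emit:
move_arm(deltas=[[255,0,0,0.001,0],[255,0,0,0.002,0],[255,0,0,0.003,0],[255,0,0,0.003,0],[255,0,0,0.003,0]])

```text
t: 26.53
ee_pos: [557.5, 90.1, 171.4]
orientation: [3.099, -0.371, 0.037]
ft_force: [-0.2, 0.4, -3.5]
width: 33.0
```

Emit:
move_arm(deltas=[[255,0,0,0.001,0],[255,0,0,0.002,0],[255,0,0,0.003,0],[255,0,0,0.003,0],[255,0,0,0.003,0]])

```text
t: 26.95
ee_pos: [557.5, 90.0, 168.2]
orientation: [3.099, -0.371, 0.037]
ft_force: [-0.3, 0.5, -3.8]
width: 32.9
```

Emit:
move_arm(deltas=[[255,-0.001,0,0.001,0],[255,-0.002,0,0.002,0],[255,-0.003,0,0.003,0],[255,-0.003,0,0.004,0],[255,-0.003,0,0.004,0]])

```text
t: 27.37
ee_pos: [554.9, 90.7, 164.4]
orientation: [3.099, -0.371, 0.038]
ft_force: [-0.0, -0.9, 0.0]
width: 33.0
```

Emit:
move_arm(deltas=[[255,0,0,0.001,0],[255,0,0,0.002,0],[255,0,0,0.003,0],[255,0,0,0.003,0],[255,0,0,0.003,0]])

```text
t: 27.78
ee_pos: [554.6, 90.6, 161.6]
orientation: [3.099, -0.371, 0.036]
ft_force: [-4.5, -0.1, 5.6]
width: 33.2
```

Emit:
move_arm(deltas=[[255,0,0,0.001,0],[255,0,0,0.002,0],[255,0,0,0.003,0],[255,0,0,0.003,0],[255,0,0,0.003,0]])

```text
t: 28.2
ee_pos: [554.3, 90.5, 159.0]
orientation: [3.099, -0.371, 0.035]
ft_force: [-5.9, -0.9, 11.7]
width: 32.9
```

Contact came at z≈165 and the force is now about 15 N on the pad, so the lid is seated. I ease back 2 mm and open.

Emit:
move_arm(deltas=[[255,0,0,-0.001,0],[255,0,0,-0.002,0],[255,0,0,-0.002,0]])

```text
t: 28.45
ee_pos: [554.5, 90.6, 161.0]
orientation: [3.099, -0.371, 0.036]
ft_force: [-4.8, 0.0, 6.5]
width: 33.0
```

Run:
```python
from h import *
show()
for c in('side','top'):
    im=get_image(c); cr=im[280:420,240:400] if c=='side' else im[160:300,140:300]
    cv2.imwrite(f'pics/{c}12c.png',cv2.resize(cr,None,fx=4,fy=4,interpolation=3))
    for n in ('lid','knob'): print(c,n,[(round(d['conf'],2),np.array(d['location'])) for d in place_of(c,n)[:2]])
```

```text
t 28.45 p [554.53   90.581 160.953] z [ 0.021 -0.023 -1.   ] y [-0.236 -0.971  0.017] q [ 0.154  0.426  1.836 -0.034  0.863  1.986] F [-4.836  0.022  6.526] M [0.036 0.741 0.042] w 33.0
side lid [(0.64, array([552.8,  92.1, 128.3]))]
side knob [(0.79, array([550.1,  90.8, 164. ]))]
top lid [(0.94, array([553.3,  95.3, 131.4])), (0.86, array([ 433.1, -731.2,   12.7]))]
top knob [(0.91, array([ 433.9, -734.9,   42.5])), (0.58, array([550.4,  90.1, 164.2]))]
```

View pics/side12c.png

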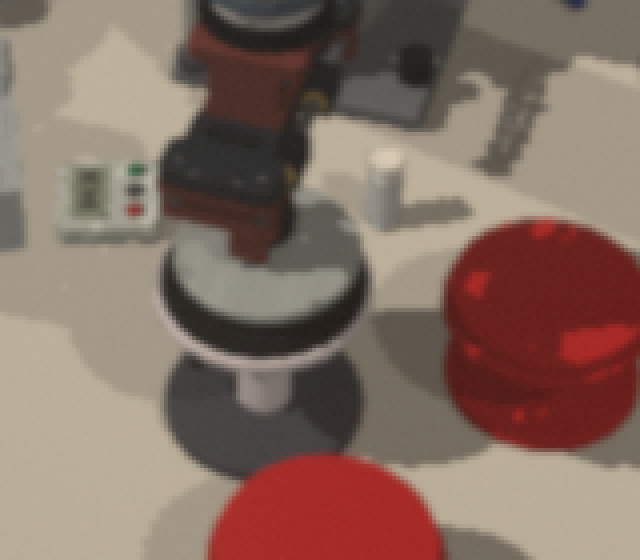

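The lid is resting in the middle of the pad at about (553,93). I open the fingers.

Emit:
move_arm(deltas=[[150,0,0,0,0],[90,0,0,0,0],[60,0,0,0,0],[60,0,0,0,0],[60,0,0,0,0]])

```text
t: 29.17
ee_pos: [554.9, 90.6, 160.1]
orientation: [3.099, -0.371, 0.037]
ft_force: [-0.7, 0.9, -0.3]
width: 59.2
```

Emit:
move_arm(deltas=[[60,0,0,0,0],[60,0,0,0,0],[60,0,0,0,0],[60,0,0,0,0]])

```text
t: 29.5
ee_pos: [554.8, 90.5, 160.2]
orientation: [3.099, -0.371, 0.037]
ft_force: [0.1, -0.1, 0.4]
width: 67.1
```

Run:
```python
from h import *
show()
im=get_image('top'); cv2.imwrite('pics/t13.png',cv2.resize(im[160:300,140:300],None,fx=4,fy=4,interpolation=3))
for n in ('lid','knob'): print(n,[(round(d['conf'],2),np.array(d['location'])) for d in place_of('top',n)[:2]])
```

```text
t 29.5 p [554.825  90.544 160.231] z [ 0.021 -0.023 -1.   ] y [-0.236 -0.972  0.017] q [ 0.154  0.427  1.836 -0.034  0.861  1.986] F [ 0.094 -0.073  0.431] M [ 0.052  0.11  -0.008] w 67.1
lid [(0.65, array([ 432. , -731.1,   16.1])), (0.61, array([552.4,  96. , 134.3]))]
knob [(0.66, array([551.7,  90.7, 166.9])), (0.61, array([ 434.6, -733.9,   42. ]))]
```

The fingers are free, with zero force at 67 mm width. I retreat straight up.

Emit:
move_arm(deltas=[[60,0,0,-0.01,0],[60,0,0,-0.025,0],[60,0,0,-0.045,0],[60,0,0,-0.07,0],[60,0,0,-0.1,0]])

```text
t: 30.07
ee_pos: [551.8, 92.7, 260.9]
orientation: [3.098, -0.371, 0.034]
ft_force: [0.8, 0.1, -0.6]
width: 67.5
```

Emit:
move_arm(deltas=[[60,-0.03,0,-0.03,0],[60,-0.06,0,-0.06,0],[60,-0.09,0,-0.09,0],[60,-0.12,0,-0.1,0],[60,-0.15,0,-0.1,0]])

```text
t: 30.48
ee_pos: [404.8, 131.2, 360.2]
orientation: [3.101, -0.372, 0.047]
ft_force: [-0.1, 0.9, -0.1]
width: 67.2
```

Emit:
move_arm(deltas=[[60,0,0,0,0],[60,0,0,0,0],[60,0,0,0,0],[60,0,0,0,0]])

```text
t: 30.82
ee_pos: [405.8, 130.4, 356.3]
orientation: [3.099, -0.372, 0.037]
ft_force: [0.1, 0.2, 0.4]
width: 67.3
```

Run:
```python
from h import *
show()
for c in('side','top'):
    im=get_image(c); cv2.imwrite(f'pics/{c}14.png',im); cr=im[240:420,240:420] if c=='side' else im[180:360,160:400]
    cv2.imwrite(f'pics/{c}14c.png',cv2.resize(cr,None,fx=3,fy=3,interpolation=3))
    for n in ('lid','knob','rest','vial_1','beaker','wash_bottle','left_tip','right_tip'): print(c,n,[(round(d['conf'],2),np.array(d['location'])) for d in place_of(c,n)[:2]])
```

```text
t 30.82 p [405.759 130.421 356.349] z [ 0.021 -0.023 -1.   ] y [-0.237 -0.971  0.018] q [ 0.303 -0.027  1.911 -0.03   1.244  2.122] F [0.14  0.204 0.367] M [0.02  0.191 0.023] w 67.3
side lid [(0.76, array([552. ,  90.4, 132.6])), (0.71, array([ 571.2, -467.7,   -3.1]))]
side knob [(0.69, array([551.9,  92.5, 166.4])), (0.63, array([ 433.4, -731.4,   50.3]))]
side rest [(0.88, array([506.9, 257.3,  -2.6])), (0.65, array([380. ,  55.4,   0.6]))]
side vial_1 [(0.54, array([485.3, -76. ,   1.7]))]
side beaker [(0.71, array([ 571.5, -466.4,   -2.1])), (0.68, array([ 499.3, -260.4,   -1. ]))]
side wash_bottle [(0.82, array([ 694.6, -426.5,   -0.7]))]
side left_tip [(0.71, array([ 524.7, -101.9,  137.9]))]
side right_tip [(0.46, array([ 455.3, -414.7,  139.8])), (0.31, array([ 569.8, -465.4,   -3.9]))]
top lid [(0.79, array([ 434.9, -728.8,   13.3]))]
top knob [(0.88, array([552. ,  90. , 168.1])), (0.74, array([ 430.5, -735.1,   42.5]))]
top rest [(0.92, array([551.1,  87.1,  -0.2])), (0.75, array([377.3,  55.5,  -1.7]))]
top vial_1 [(0.6, array([482.1, -80.9,  -2. ])), (0.45, array([594.5, -67.3,  -1.3]))]
top beaker [(0.59, array([555.1,  95.6, 132.2])), (0.56, array([ 569.6, -463.5,    3.4]))]
top wash_bottle [(0.98, array([ 691.8, -421.8,    0.8]))]
top left_tip [(0.67, array([ 528.8, -102. ,  140.5])), (0.47, array([550.1,  93.6, 166.4]))]
top right_tip [(0.75, array([ 457.3, -418.1,  137. ]))]
```

View pics/side14c.png

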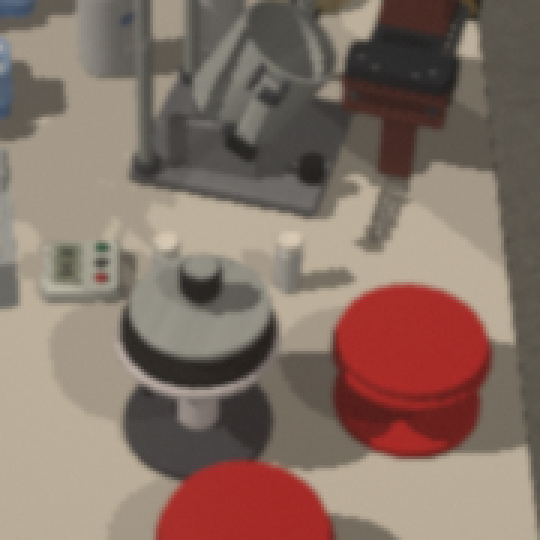

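View pics/top14c.png

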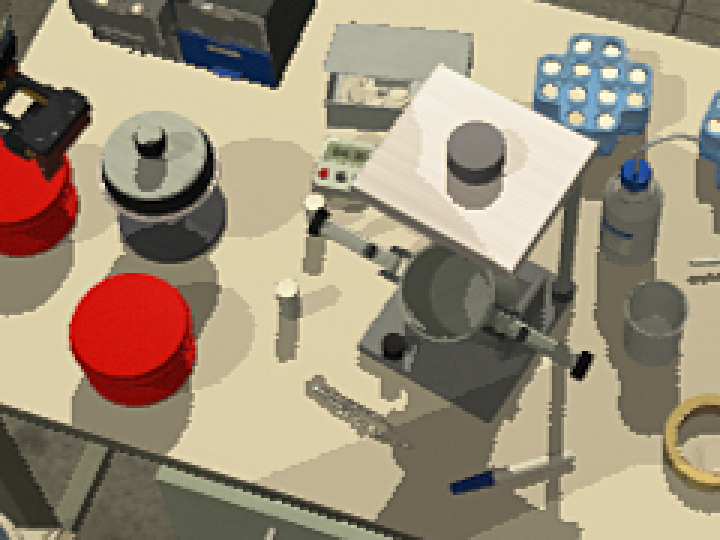

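The lid lies level and centred on the black pad, knob at (200,275) in the side crop. Both cams are out and the bystanders have not moved. Handing in.

```bash
python3 -c "
from workcell import *
print(close_job())"
```

```text
the job is handed in; nothing more can be done
None
```

The job is handed in at about 31.6 s of robot time; the interface gave no verdict.

**What I did**
- **Tilt:** the moves have no tilt command, so I tilted the tool about 30° by over-reaching in single-row calls. I took the tilt back out later at the inner reach limit.
- **Cam arms:** I swung the left one out and then the right one, with the lid still seated.
- **Lid:** I gripped it by the knob (33 mm) and drew it out along the drum's axis (about 3.8 N). I lowered it onto the black support until I felt contact, eased back 2 mm and let go.

**Last checks**
- **Lid position:** it sits at about (552, 90) mm, against a support centre of about (553, 91). It looks level and knob up. I did not measure its angle; the tool was 1.8° off vertical at release.
- **Lid height:** its origin read about 132 mm and its knob about 167 mm.
- **Cam arms:** both tips measured near 1.57 rad.
- **Forces:** the most I saw was about 15 N on the support, and the wrist read close to zero after retreating.
- **Bystanders:** the beaker, wash bottle and vials are within about 4 mm of where they started.

**Disagreements**
- **Pad height:** the images gave about 113 mm, but contact came 5–8 mm earlier than that implied; the force settled it.
- **Detector errors:** the networks sometimes labelled the green look-alike as the lid and the red stands as the rest. Once the top camera called the placed lid a beaker. I rejected these against the pictures.
- **Joint readings:** q2 (-0.904) and q3 (0.086) read about 0.004 rad past their stated ranges at the reach limits, with no stop reported.

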